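# Lock out a torch's tail cap and hold the setting

## Task

Lift the loose orange dust cover off the tail of the torch that stands in the bench clamp, and set it down (do not drop it) mouth down, standing flat inside the blue parts tray. Then screw the torch's knurled tail cap down clockwise until it bottoms out, back it off a quarter turn so that the torch is locked out for carrying, and finish while still holding the cap between the fingers, motionless at that setting: do not let go of it. Leave the other things on the desk where they are.

Things in the scene. Friction and masses are not known exactly. Their poses are not given: they have to be found in the camera images.
- torch: Grey bench clamp fixed to the desk (base 110 x 90 mm, jaws 54 high, its screw 75 out along +y) holding a dark blue torch upright, head down. Origin: on the desk under the torch's axis, z up. The barrel (33 diameter) ends in a round black shoulder, 52 diameter, top 114 above the desk; the tail cap is above it. A white mark on the shoulder shows +x.
- tail_cap: Knurled aluminium cap, a cylinder 36 mm in diameter, 34 high, on the torch's axis, at first under the dust cover. Origin: centre of its underside, z up, 115 above the desk when home, rising 5 mm per turn unscrewed. It moves only along its thread and stays where left. The red mark on its top and side is its +x; it meets the shoulder's white mark when home. Grip from above, tips over the shoulder.
- cap_turn (a joint): Angle of the tail cap, rad: 0 bottomed out (hard stop), growing as it is unscrewed, counter-clockwise seen from above (right-hand thread). Starts at 2.2 to 3.6, so it needs several grasps. Thread friction about 0.06 N m; at the stop the torque on the hand rises sharply (over 0.3 N m) until the fingers slip.
- dust_cover: Loose orange plastic cover, a cup 50 mm in outer diameter, 52 high, wall 3, about 40 g, mouth down, set over the tail cap and standing on the torch's shoulder with about 4 of play around the cap. Origin: centre of its lower rim, z up (114 above the desk at the start). Lift it 45 or more to clear the cap.
- parts_tray: Blue shallow tray fixed to the desk, outer 130 (x) x 170 (y) x 16 high in mm, walls 4, floor 4 thick. Origin: underside centre, on the desk, z up. Empty at the start.
- screwdriver: loose screwdriver, green handle, about 190 long and 30 thick, lying on the desk; a bystander
- tape_roll: roll of yellow tape lying flat, 84 across, 19 high; a bystander. Sizes in mm, origin at its underside centre
- shell_bowl: brown round bowl, 90 across, 50 high; a bystander. Sizes in mm, origin at its underside centre
- multimeter: black hand meter 130 x 68 x 36 high; a bystander. Sizes in mm, origin at its underside centre
- card_pack: small yellow pack 50 x 85 x 22 high; a bystander. Sizes in mm, origin at its underside centre
- screw_jar: clear jar with red lid, 54 across, 62 high; a bystander. Sizes in mm, origin at its underside centre
- wallet: brown flat wallet 90 x 110 x 18 high; a bystander. Sizes in mm, origin at its underside centre

How it is judged:
By the outcome, as a careful person would: the job done as asked, in the order asked, and still so for the second after the job is handed in, while the arm keeps its last pose, push and grip.
It also fails if it takes over 72 s, if anything falls off the work surface, if the arm or the gripper's body presses on something with over 40 N, if the wrist force passes 120 N, or if a joint passes its speed limit or range.

## Robot

A 7-joint arm with a two-finger parallel gripper is mounted at the origin on the work surface. World frame = base frame: x ahead of the robot, y to its left, z up, the work surface at z = 0. Lengths are in mm, angles in rad, forces in N, time in s.
With the tool pointing down it reaches from about 400 to 875 mm from the base axis. Payload 4.4 kg.
Tool frame: the origin (TCP) lies at the very end of the fingers, on their centre line; the grasp point (between the pads) lies 19 mm behind it; z points along the fingers, y is the direction in which the jaws open and shut (so a half turn about z gives the same grasp; the last joint's range is limited). The gripper opens to 85 mm and grips with 20 to 120 N. Pads are 22 mm wide; open, the fingers measure 114 mm over their backs; the gripper's body (76 mm by 85 mm) begins 54 mm behind the grasp point. The pads swing forward as they close: fully open they stand 13 mm farther back than shut.
Start: joints at [1.079, 0.628, 0.038, 1.517, -0.027, 0.996, -0.02], TCP at [268.512, -591.963, 194.513] pointing down, gripper open.
Joint ranges: [-3.06, 3.06], [-0.37, 2.12], [-1.25, 1.32], [0.18, 2.47], [-1.1, 4.24], [0.23, 1.98], [-2.94, 2.94]. Speed limits (rad/s): [2.57, 2.57, 3.14, 3.14, 3.14, 3.14, 3.14].

## Interface

Orientations are given as a unit quaternion [w, x, y, z].
In Python, from cell import readout, camera, camera_model, manip gives the robot as it stands.
- The arm moves only by the tool play_rows, never from a script. Its argument "motion" is a list of rows, each an object of numbers: "dx", "dy", "dz": the shift along the tool's x, y, z in mm; "ax", "ay", "az": the turn, a rotation vector about the tool's x, y, z in rad; "jaw": the opening, from 0 (shut) to 1 (fully open). A call has 1 to 10 rows; each row shifts and turns the commanded pose from where the row before left it, along the tool's axes as they then stand; what a row does not reach is not made up. A row lasts 1/12 s, in which the tool goes at most 41.7 mm and 7.16 degrees, less where a joint would pass 70% of its speed; a pose out of reach is approached as far as the arm can. A call is refused whole if a number of a shift passes 41.7 or a number of a turn 0.125, either way. A call with a gripper value outside its range is refused whole. The fingers move at their own pace and stop on an object; the grip force is fixed at half the most. Time passes only in rows, so rows that do not move let the fingers close. It gives the time, the measured TCP pose, the force and the opening at its end, in the units of the state.
- readout.state(): the state, without advancing time (a new reading comes with each control period).
- camera(name): name is "scene" or "top" or "wrist"; returns the picture (400x640x3 uint8, blue, green, red); there is no depth.
- camera_model(name): a dict with "intrinsics" (3x3 intrinsics, pixels), "k1" (the pictures are not rectified: a ray, as slopes to the right and down, at radius r is drawn at 1 + k1 r^2 times it, then the intrinsics apply), "R" (3x3) and "t" (3): a world point X has camera coordinates R X + t. Camera axes: x right, y down, z forward; pixel columns grow to the right and rows downward; lengths in mm; the calibration is good to about 2 mm. A picture is of the moment at which its call begins: read the wrist's pose just before it. camera_model takes no time and is no camera call; for the wrist camera it gives the pose at the moment of the call.
- manip.finish_job(): hands the job in, once; it reports no verdict.
The state is a dict: "t": time; "joint_positions": joint angles; "qvel": joint speeds; "effort": joint torques, N m; "position": TCP position; "orientation": TCP orientation; "contact_force": force on the tool from outside, world axes, zero at the start; "torque": the same for the moment, N m; "finger_gap": finger opening in mm.
Only numpy, scipy, OpenCV 4.12 (cv2) and the standard library are available. Lean on these libraries where they do the work, as an engineer would, in place of code of your own. Each camera call takes 0.05 s, during which the arm holds its last target.

## Working session

There is one attempt and no reset: what is moved stays moved. The work goes in short steps, Python scripts to look and compute and a tool call to move; the robot and the scene stay as the last step left them, time stands still between calls to the robot, and variables do not carry over. Pictures are saved under pics/ and viewed, and the job is handed in when it is done.

Besides the shell and the picture viewer there is one more tool, called after "Request:" as name(argument=value, ...), one argument or row to a line, values as JSON. play_rows: Moves the arm, as the interface text tells. Its arguments: {"type":"object","properties":{"motion":{"type":"array","items":{"type":"object","properties":{"dx":{"type":"number"},"dy":{"type":"number"},"dz":{"type":"number"},"ax":{"type":"number"},"ay":{"type":"number"},"az":{"type":"number"},"jaw":{"type":"number"}}}}},"required":["motion"]}

```bash
ls; mkdir -p pics; python3 - <<'E'
from cell import readout,camera,camera_model
import cv2
print(readout.state())
for n in("scene","top"):
    m=camera_model(n); print(n,m)
    cv2.imwrite(f"pics/{n}0.png",camera(n))
E
```

```text
pics
{'t': 0.0, 'joint_positions': array([ 1.07916371,  0.62931606,  0.03842629,  1.51836489, -0.026991  ,
        0.99632297, -0.01999998]), 'qvel': array([-0.00083715,  0.00137634,  0.0011033 , -0.00039951, -0.00101598,
       -0.00103376, -0.0002402 ]), 'effort': array([ 3.24034690e-04, -5.63397217e+01,  1.22631881e+00, -1.93444097e+01,
        1.09370914e-02,  1.06221510e-02,  1.52665560e-07]), 'position': array([ 268.24442425, -591.30094762,  193.60936321]), 'orientation': array([-9.23113204e-04,  9.77416519e-01,  2.11319784e-01, -2.10783136e-04]), 'contact_force': array([-0.1022601 , -0.29578857, -0.3971048 ]), 'torque': array([ 0.00632196,  0.02057814, -0.00350878]), 'finger_gap': 85.31202818402195}
scene {'intrinsics': array([[379.29546369,   0.        , 316.57416815],
       [  0.        , 379.29546369, 199.39226773],
       [  0.        ,   0.        ,   1.        ]]), 'k1': -0.058961981655367035, 'R': array([[-0.76487856,  0.64400269, -0.01487673],
       [ 0.42141726,  0.48278135, -0.7676781 ],
       [-0.48720456, -0.59344983, -0.64066295]]), 't': array([ 483.4617988 , -166.02268014, 1340.34651175])}
top {'intrinsics': array([[432.79373691,   0.        , 312.03202316],
       [  0.        , 432.79373691, 194.28968719],
       [  0.        ,   0.        ,   1.        ]]), 'k1': 0.024684381319319954, 'R': array([[ 0.01540047, -0.99987749,  0.0027996 ],
       [-0.99823147, -0.01553578, -0.05738099],
       [ 0.05741746, -0.00191096, -0.99834843]]), 't': array([ -46.92161106,  590.03756174, 1394.33864118])}
```

View pics/scene0.png

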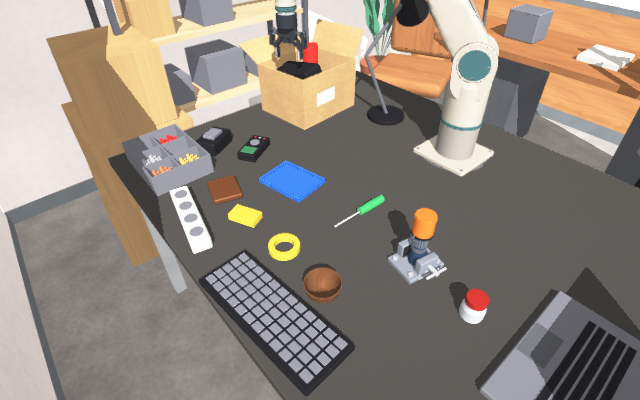

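View pics/top0.png

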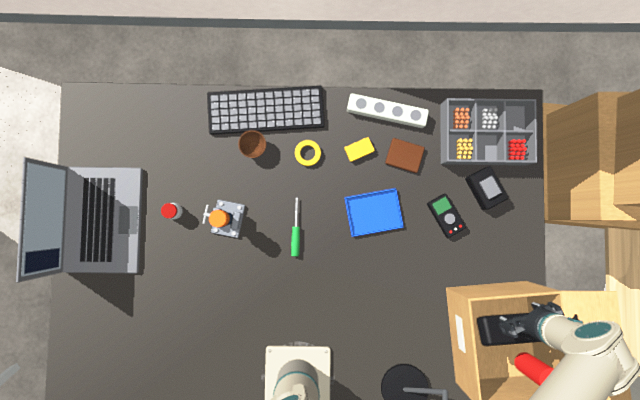

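The scene view shows the orange cover at about (425,222) on the clamp. The tray is at (292,181), and the gripper is over the cardboard box. In the top view the cover is at (219,219) and the tray at (374,213).

```bash
cat > h.py <<'E'
import numpy as np, cv2
from cell import readout,camera,camera_model
from scipy.spatial.transform import Rotation as Rot
def und(m,uv):
    K=m["intrinsics"]; d=[(uv[0]-K[0,2])/K[0,0],(uv[1]-K[1,2])/K[1,1]]; d=np.array(d); rd=np.hypot(*d); r=rd
    for _ in range(30): r=rd/(1+m["k1"]*r*r)
    return d*(r/rd if rd>0 else 1)
def ray(m,uv):
    s=und(m,uv); R=m["R"]; o=-R.T@m["t"]; v=R.T@np.array([s[0],s[1],1]); return o,v/np.linalg.norm(v)
def onz(m,uv,z):
    o,v=ray(m,uv); return o+v*(z-o[2])/v[2]
def proj(m,X):
    c=m["R"]@np.asarray(X,float)+m["t"]; s=c[:2]/c[2]; s=s*(1+m["k1"]*(s@s)); K=m["intrinsics"]
    return np.array([K[0,0]*s[0]+K[0,2],K[1,1]*s[1]+K[1,2]])
def tri(ms,uvs):
    A=np.zeros((3,3));b=np.zeros(3)
    for m,u in zip(ms,uvs):
        o,v=ray(m,u);P=np.eye(3)-np.outer(v,v);A+=P;b+=P@o
    X=np.linalg.solve(A,b); return X,[np.linalg.norm((np.eye(3)-np.outer(v,v))@(X-o)) for o,v in [ray(m,u) for m,u in zip(ms,uvs)]]
def blob(im,lo,hi,roi=None):
    hsv=cv2.cvtColor(im,cv2.COLOR_BGR2HSV); k=cv2.inRange(hsv,np.array(lo),np.array(hi))
    if roi: z=np.zeros_like(k);z[roi[1]:roi[3],roi[0]:roi[2]]=1;k*=z
    c,_=cv2.findContours(k,cv2.RETR_EXTERNAL,cv2.CHAIN_APPROX_NONE)
    return max(c,key=cv2.contourArea)
def st():
    s=readout.state(); R=Rot.from_quat(np.roll(s["orientation"],-1)).as_matrix()
    print("t",round(s["t"],2),"p",s["position"].round(1),"yaw(toolx)",round(np.degrees(np.arctan2(R[1,0],R[0,0])),2),"z",R[:,2].round(3),"F",s["contact_force"].round(1),"T",s["torque"].round(3),"gap",round(s["finger_gap"],1),"q",s["joint_positions"].round(3)); return s,R
E
python3 - <<'E'
from h import *
a=cv2.imread("pics/scene0.png");b=cv2.imread("pics/top0.png");ms,mt=camera_model("scene"),camera_model("top")
lo,hi=(5,150,120),(18,255,255)
ca=blob(a,lo,hi,(400,200,450,245));cb=blob(b,lo,hi,(195,195,245,245))
for c in(ca,cb):print(cv2.boundingRect(c),cv2.contourArea(c),cv2.minEnclosingCircle(c))
# top face: in scene, top ellipse; use whole-blob centroid ~ body mid
for c in (ca,cb):
    M=cv2.moments(c);print(M['m10']/M['m00'],M['m01']/M['m00'])
(u,v),r=cv2.minEnclosingCircle(cb);print("top",onz(mt,(u,v),166),onz(mt,(u,v),140))
M=cv2.moments(ca);print("scene mid",onz(ms,(M['m10']/M['m00'],M['m01']/M['m00']),140))
M2=cv2.moments(cb);print(tri([ms,mt],[(M['m10']/M['m00'],M['m01']/M['m00']),(M2['m10']/M2['m00'],M2['m01']/M2['m00'])]))
lo,hi=(105,120,80),(125,255,255)
t=blob(b,lo,hi,(330,170,420,250));r=cv2.minAreaRect(t);print(r)
bp=cv2.boxPoints(r);P=[onz(mt,p,10) for p in bp];print(np.round(P,1));print("sides",[np.linalg.norm(P[i]-P[i-1]).round(1) for i in range(4)],np.mean(P,0))
t2=blob(a,lo,hi,(250,150,340,210));ap=cv2.approxPolyDP(t2,5,True).reshape(-1,2);print(ap);print(np.round([onz(ms,p,12) for p in ap],1))
st(); print([k for k in camera_model("wrist").items()])
cv2.imwrite("pics/crop.png",np.hstack([cv2.resize(a[190:290,375:475],(400,400),interpolation=2),cv2.resize(b[180:260,180:260],(400,400),interpolation=2)]))
E
```

```text
(412, 208, 26, 31) 584.5 ((424.30364990234375, 223.3507843017578), 15.702363014221191)
(209, 210, 20, 17) 242.5 ((218.5, 218.0), 9.962529182434082)
424.23353293413174 223.063872255489
218.60068728522336 218.20068728522335
top [508.99428801 232.81623531 166.        ] [508.98060718 238.34424303 140.        ]
scene mid [506.49081263 236.5792996  140.        ]
(array([508.38780223, 237.62850125, 141.92867072]), [np.float64(0.00980106023182611), np.float64(0.0098010602319475)])
((373.6759948730469, 211.96800231933594), (40.78588104248047, 53.39730453491211), 79.69515228271484)
[[ 584.9 -141.9   10. ]
 [ 618.9 -313.7   10. ]
 [ 488.1 -338.    10. ]
 [ 454.3 -167.1   10. ]]
sides [np.float64(133.0), np.float64(175.2), np.float64(133.1), np.float64(174.2)] [ 536.54853796 -240.15295148   10.        ]
[[259 178]
 [298 202]
 [324 182]
 [285 160]]
[[ 610.9 -313.1   12. ]
 [ 589.7 -135.7   12. ]
 [ 467.4 -158.9   12. ]
 [ 486.2 -341.    12. ]]
t 0.1 p [ 268.3 -591.4  193.7] yaw(toolx) 24.4 z [-0.001  0.002 -1.   ] F [0.2 0.  0.4] T [ 0.078  0.021 -0.046] gap 85.6 q [ 1.079  0.629  0.038  1.518 -0.027  0.996 -0.02 ]
[('intrinsics', array([[308.19792066,   0.        , 317.19813517],
       [  0.        , 308.19792066, 198.16052117],
       [  0.        ,   0.        ,   1.        ]])), ('k1', -0.03734152228838287), ('R', array([[ 0.41241206, -0.91099606, -0.00157241],
       [-0.86239573, -0.39096555,  0.32158909],
       [-0.29358115, -0.13127118, -0.94687802]])), ('t', array([-650.72197125,  -42.12783129,  382.56825314]))]
```

View pics/crop.png

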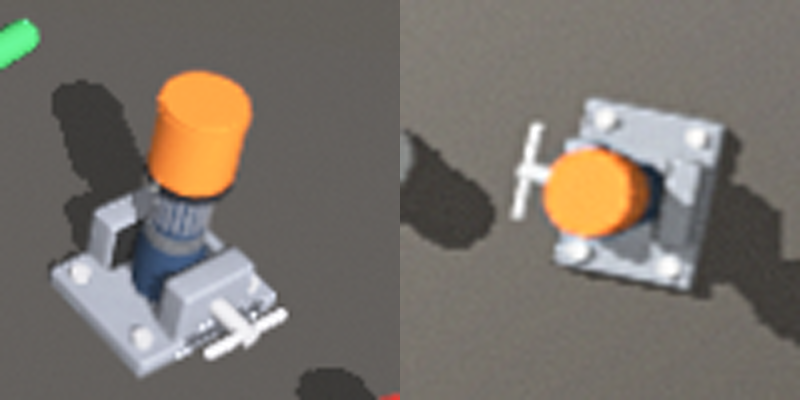

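Request:
play_rows(
  motion=[
    {"dz": -40},
    {"dz": -40},
    {"dz": -40},
    {"dx": 31,"dy": -26},
    {"dx": 31,"dy": -26},
    {"dx": 31,"dy": -26},
    {"dx": 31,"dy": -26},
    {"dx": 31,"dy": -26},
    {"dx": 31,"dy": -26},
    {"dx": 31,"dy": -26},
  ],
)

```text
validation failed for argument at $.mo...
```

Request:
play_rows(
  motion=[
    {"dx": 27,"dy": -30},
    {"dx": 27,"dy": -30},
    {"dx": 27,"dy": -30},
    {"dx": 25,"dy": -30},
    {"dx": 25,"dy": -30},
    {"dx": 25,"dy": -30},
    {"dx": 25,"dy": -30},
    {"dx": 25,"dy": -30},
  ],
)

```text
validation failed for argument at $.mo...
```

```bash
python3 - <<'E'
from h import *
s,R=st()
d=R.T@(np.array([508,237,s["position"][2]])-s["position"]);print(d)
m=camera_model("wrist");print(proj(m,[508,237,166]))
cv2.imwrite("pics/w1.png",camera("wrist"))
E
```

```text
t 0.1 p [ 268.3 -591.4  193.7] yaw(toolx) 24.4 z [-0.001  0.002 -1.   ] F [0.2 0.  0.4] T [ 0.078  0.021 -0.046] gap 85.6 q [ 1.079  0.629  0.038  1.518 -0.027  0.996 -0.02 ]
[ 560.47985075 -655.3793252     1.14677596]
[53588.69921528 42296.16025685]
```

View pics/w1.png

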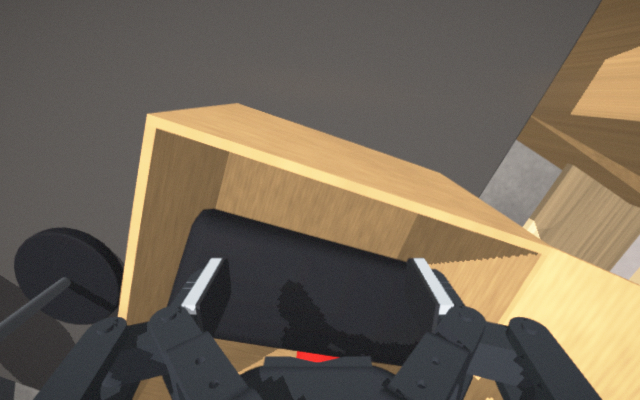

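The wrist view shows the open gripper above the box, so it has not moved. The move calls were refused, probably because every field has to be given.

Request:
play_rows(
  motion=[
    {"dx": 0,"dy": 0,"dz": -40,"ax": 0,"ay": 0,"az": 0,"jaw": 1},
    {"dx": 0,"dy": 0,"dz": -40,"ax": 0,"ay": 0,"az": 0,"jaw": 1},
    {"dx": 0,"dy": 0,"dz": -40,"ax": 0,"ay": 0,"az": 0,"jaw": 1},
    {"dx": 31,"dy": -26,"dz": 0,"ax": 0,"ay": 0,"az": 0,"jaw": 1},
    {"dx": 31,"dy": -26,"dz": 0,"ax": 0,"ay": 0,"az": 0,"jaw": 1},
    {"dx": 31,"dy": -26,"dz": 0,"ax": 0,"ay": 0,"az": 0,"jaw": 1},
    {"dx": 31,"dy": -26,"dz": 0,"ax": 0,"ay": 0,"az": 0,"jaw": 1},
    {"dx": 31,"dy": -26,"dz": 0,"ax": 0,"ay": 0,"az": 0,"jaw": 1},
    {"dx": 31,"dy": -26,"dz": 0,"ax": 0,"ay": 0,"az": 0,"jaw": 1},
    {"dx": 31,"dy": -26,"dz": 0,"ax": 0,"ay": 0,"az": 0,"jaw": 1},
  ],
)

```text
t: 0.98
position: [391.3, -334.6, 314.4]
orientation: [-0.0, 0.977, 0.211, -0.0]
contact_force: [0.6, 0.1, 0.0]
finger_gap: 85.7
```

Request:
play_rows(
  motion=[
    {"dx": 24,"dy": -33,"dz": 0,"ax": 0,"ay": 0,"az": 0,"jaw": 1},
    {"dx": 24,"dy": -33,"dz": 0,"ax": 0,"ay": 0,"az": 0,"jaw": 1},
    {"dx": 24,"dy": -33,"dz": 0,"ax": 0,"ay": 0,"az": 0,"jaw": 1},
    {"dx": 24,"dy": -33,"dz": 0,"ax": 0,"ay": 0,"az": 0,"jaw": 1},
    {"dx": 24,"dy": -33,"dz": 0,"ax": 0,"ay": 0,"az": 0,"jaw": 1},
    {"dx": 24,"dy": -33,"dz": 0,"ax": 0,"ay": 0,"az": 0,"jaw": 1},
    {"dx": 24,"dy": -33,"dz": 0,"ax": 0,"ay": 0,"az": 0,"jaw": 1},
    {"dx": 24,"dy": -33,"dz": 0,"ax": 0,"ay": 0,"az": 0,"jaw": 1},
    {"dx": 24,"dy": -33,"dz": 0,"ax": 0,"ay": 0,"az": 0,"jaw": 1},
    {"dx": 24,"dy": -33,"dz": 0,"ax": 0,"ay": 0,"az": 0,"jaw": 1},
  ],
)

```text
t: 1.82
position: [473.0, 65.0, 314.6]
orientation: [0.0, 0.977, 0.211, 0.0]
contact_force: [0.7, 0.1, 0.6]
finger_gap: 85.4
```

Request:
play_rows(
  motion=[
    {"dx": 24,"dy": -33,"dz": 0,"ax": 0,"ay": 0,"az": 0,"jaw": 1},
    {"dx": 24,"dy": -33,"dz": 0,"ax": 0,"ay": 0,"az": 0,"jaw": 1},
    {"dx": 10,"dy": -25,"dz": 0,"ax": 0,"ay": 0,"az": 0,"jaw": 1},
    {"dx": 0,"dy": 0,"dz": 0,"ax": 0,"ay": 0,"az": 0,"jaw": 1},
    {"dx": 0,"dy": 0,"dz": 0,"ax": 0,"ay": 0,"az": 0,"jaw": 1},
  ],
)

```text
t: 2.23
position: [487.8, 171.6, 314.0]
orientation: [-0.0, 0.977, 0.213, -0.001]
contact_force: [-0.5, -0.3, -0.6]
finger_gap: 85.6
```

```bash
python3 - <<'E'
from h import *
s,R=st()
d=R.T@(np.array([508,237,s["position"][2]])-s["position"]);print(d)
m=camera_model("wrist");print(proj(m,[508,237,166]),"campos",-m["R"].T@m["t"])
cv2.imwrite("pics/w2.png",camera("wrist"))
E
```

```text
t 2.23 p [487.8 171.6 314. ] yaw(toolx) 24.63 z [-0.001 -0.    -1.   ] F [-0.5 -0.3 -0.6] T [-0.072 -0.002 -0.063] gap 85.6 q [-0.181  0.325 -0.29   1.703  0.101  1.129 -1.641]
[ 4.56483974e+01 -5.10659320e+01 -2.56026877e-02]
[267.1208867  130.81359955] campos [563.82421921 204.4686041  495.06416792]
```

View pics/w2.png

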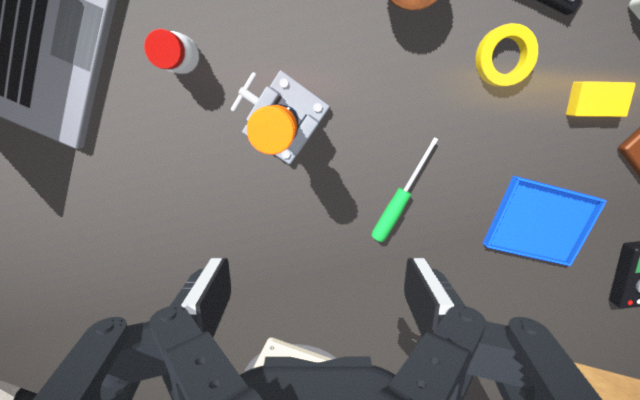

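The wrist view shows the cover's round top at about (272,130), 5 px from where I predicted it. The tray is at (545,222).

```bash
python3 - <<'E'
from h import *
im=cv2.imread("pics/w2.png");m=camera_model("wrist")
c=blob(im,(5,150,120),(18,255,255),(240,95,305,165));print(cv2.boundingRect(c),cv2.fitEllipse(c))
hsv=cv2.cvtColor(im,cv2.COLOR_BGR2HSV);print(hsv[130,272],hsv[152,268])
pts=np.array([onz(m,p[0],166)[:2] for p in c]).astype(np.float32)
print(cv2.minEnclosingCircle(pts))
t=blob(im,(100,120,80),(125,255,255),(470,165,620,275));pp=np.array([onz(m,p[0],14)[:2] for p in t]).astype(np.float32);r=cv2.minAreaRect(pp);print(r,cv2.boxPoints(r).round(1).tolist())
for n in["scene","top"]: print(n,proj(camera_model(n),[511,235,166]))
E
```

```text
(271, 105, 26, 48) ((263.40576171875, 131.4404754638672), (51.595645904541016, 64.33905029296875), 67.12773132324219)
[ 21 192 255] [ 20 191 255]
((514.2222290039062, 227.0692596435547), 24.541650772094727)
((535.156005859375, -242.3870849609375), (133.8139190673828, 183.5776824951172), 10.928997039794922) [[452.1000061035156, -164.89999389648438], [486.8999938964844, -345.20001220703125], [618.2999877929688, -319.79998779296875], [583.4000244140625, -139.60000610351562]]
scene [424.36171761 215.16697547]
top [217.76518974 217.29660716]
```

```bash
python3 - <<'E'
from h import *
im=cv2.imread("pics/w2.png");m=camera_model("wrist")
def f(im,m,roi,z):
    c=blob(im,(5,150,120),(26,255,255),roi);print(cv2.boundingRect(c),cv2.contourArea(c))
    pts=np.array([onz(m,p[0]+0.,z)[:2] for p in c]).astype(np.float32)
    (x,y),r=cv2.minEnclosingCircle(pts);print("z",z,x,y,r,pts.min(0),pts.max(0))
f(im,m,(240,95,305,165),166)
b=cv2.imread("pics/top0.png");f(b,camera_model("top"),(195,195,245,245),166)
a=cv2.imread("pics/scene0.png");c=blob(a,(5,150,120),(26,255,255),(400,200,450,245));M=cv2.moments(c);print(cv2.boundingRect(c))
print(onz(camera_model("scene"),(M['m10']/M['m00'],M['m01']/M['m00']),141))
E
```

```text
(247, 105, 50, 50) 1848.0
z 166 512.2806396484375 231.0346221923828 27.186904907226562 [485.4109 206.685 ] [538.67377 256.69952]
(209, 210, 20, 17) 244.0
z 166 508.6662902832031 232.68150329589844 28.718141555786133 [485.7469  205.08594] [532.29816 260.3747 ]
(412, 208, 26, 31)
[507.47048648 237.12679844 141.        ]
```

Request:
play_rows(
  motion=[
    {"dx": 23,"dy": -24,"dz": 0,"ax": 0,"ay": 0,"az": 0,"jaw": 1},
    {"dx": 23,"dy": -24,"dz": 0,"ax": 0,"ay": 0,"az": 0,"jaw": 1},
    {"dx": 0,"dy": 0,"dz": 38,"ax": 0,"ay": 0,"az": 0,"jaw": 1},
    {"dx": 0,"dy": 0,"dz": 38,"ax": 0,"ay": 0,"az": 0,"jaw": 1},
    {"dx": 0,"dy": 0,"dz": 20,"ax": 0,"ay": 0,"az": 0,"jaw": 1},
    {"dx": 0,"dy": 0,"dz": 0,"ax": 0,"ay": 0,"az": 0,"jaw": 1},
    {"dx": 0,"dy": 0,"dz": 0,"ax": 0,"ay": 0,"az": 0,"jaw": 1},
  ],
)

```text
t: 2.87
position: [510.6, 230.5, 218.1]
orientation: [0.001, 0.978, 0.21, -0.001]
contact_force: [0.3, -0.1, 0.3]
finger_gap: 85.6
```

```bash
python3 - <<'E'
from h import *
s,R=st()
m=camera_model("wrist");im=camera("wrist");cv2.imwrite("pics/w3.png",im)
print(proj(m,[510,234,166]),"campos",-m["R"].T@m["t"])
c=blob(im,(5,150,120),(26,255,255),(150,100,480,400));print(cv2.boundingRect(c))
pts=np.array([onz(m,p[0]+0.,166)[:2] for p in c]);print(cv2.minEnclosingCircle(pts.astype(np.float32)))
# far side edge only (top face), away from camera
cam=(-m["R"].T@m["t"])[:2]; c0=np.array([510,234]);sel=pts[(pts-c0)@(cam-c0)<0]
A=np.c_[2*sel,np.ones(len(sel))];x=np.linalg.lstsq(A,(sel**2).sum(1),rcond=None)[0];print("circ",x[:2],np.sqrt(x[2]+x[:2]@x[:2]))
E
```

```text
t 2.87 p [510.6 230.5 218.1] yaw(toolx) 24.25 z [-0.002 -0.002 -1.   ] F [ 0.3 -0.1  0.3] T [ 0.056  0.008 -0.006] gap 85.6 q [-0.285  0.484 -0.283  1.736  0.162  0.947 -1.78 ]
[310.81679465 201.1056177 ] campos [586.95799059 263.26265575 399.08112863]
(279, 158, 63, 72)
((514.3159790039062, 237.20896911621094), 29.983230590820312)
circ [509.87741664 235.11784456] 24.7761456363373
```

View pics/w3.png

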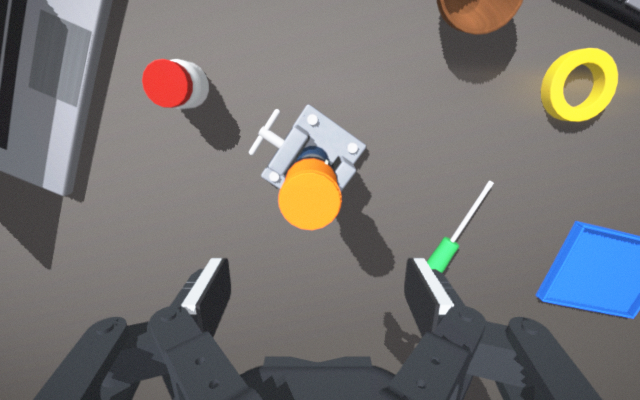

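The wrist view shows the cover's top at about (310,200) with its side just visible. The circle fit gives (509.9, 235.1) with r 24.8, against the true 25.

Request:
play_rows(
  motion=[
    {"dx": 1.2,"dy": -4.5,"dz": 25,"ax": 0,"ay": 0,"az": 0,"jaw": 1},
    {"dx": 0,"dy": 0,"dz": 25,"ax": 0,"ay": 0,"az": 0,"jaw": 1},
    {"dx": 0,"dy": 0,"dz": 25,"ax": 0,"ay": 0,"az": 0,"jaw": 1},
    {"dx": 0,"dy": 0,"dz": 14,"ax": 0,"ay": 0,"az": 0,"jaw": 1},
    {"dx": 0,"dy": 0,"dz": 0,"ax": 0,"ay": 0,"az": 0,"jaw": 1},
    {"dx": 0,"dy": 0,"dz": 0,"ax": 0,"ay": 0,"az": 0,"jaw": 1},
    {"dx": 0,"dy": 0,"dz": 0,"ax": 0,"ay": 0,"az": 0,"jaw": 0.7},
    {"dx": 0,"dy": 0,"dz": 0,"ax": 0,"ay": 0,"az": 0,"jaw": 0.7},
    {"dx": 0,"dy": 0,"dz": 0,"ax": 0,"ay": 0,"az": 0,"jaw": 0.7},
  ],
)

```text
t: 3.67
position: [510.9, 237.7, 131.1]
orientation: [-0.0, 0.977, 0.211, 0.002]
contact_force: [-0.2, 0.5, 0.1]
finger_gap: 59.6
```

```bash
python3 - <<'E'
from h import *
s,R=st()
m=camera_model("wrist");im=camera("wrist");cv2.imwrite("pics/w4.png",im)
E
```

```text
t 3.67 p [510.9 237.7 131.1] yaw(toolx) 24.38 z [ 0.003  0.001 -1.   ] F [-0.2  0.5  0.1] T [-0.051  0.021  0.003] gap 59.6 q [-0.318  0.592 -0.256  1.827  0.21   0.746 -1.832]
```

View pics/w4.png

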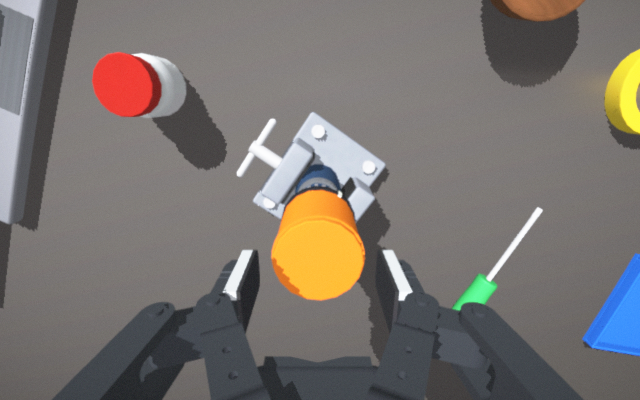

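The pads at about (258,270) and (383,270) are even around the cover, centred at 318. I'll go slightly lower, close, then lift.

Request:
play_rows(
  motion=[
    {"dx": 0,"dy": 0,"dz": 3,"ax": 0,"ay": 0,"az": 0,"jaw": 0.6},
    {"dx": 0,"dy": 0,"dz": 0,"ax": 0,"ay": 0,"az": 0,"jaw": 0.5},
    {"dx": 0,"dy": 0,"dz": 0,"ax": 0,"ay": 0,"az": 0,"jaw": 0.4},
    {"dx": 0,"dy": 0,"dz": 0,"ax": 0,"ay": 0,"az": 0,"jaw": 0.4},
    {"dx": 0,"dy": 0,"dz": 0,"ax": 0,"ay": 0,"az": 0,"jaw": 0.4},
    {"dx": 0,"dy": 0,"dz": 0,"ax": 0,"ay": 0,"az": 0,"jaw": 0.4},
  ],
)

```text
t: 4.22
position: [511.1, 238.0, 128.4]
orientation: [-0.0, 0.977, 0.211, 0.002]
contact_force: [-1.6, -0.6, 11.9]
finger_gap: 34.5
```

```bash
python3 - <<'E'
from h import *
s,R=st()
im=camera("wrist");cv2.imwrite("pics/w5.png",im);b=camera("scene");cv2.imwrite("pics/s5.png",cv2.resize(b[170:300,350:510],(800,600),interpolation=2))
E
```

```text
t 4.22 p [511.1 238.  128.4] yaw(toolx) 24.39 z [ 0.003  0.001 -1.   ] F [-1.6 -0.6 11.9] T [-0.17   0.242  0.078] gap 34.5 q [-0.319  0.596 -0.255  1.829  0.212  0.74  -1.833]
```

View pics/w5.png

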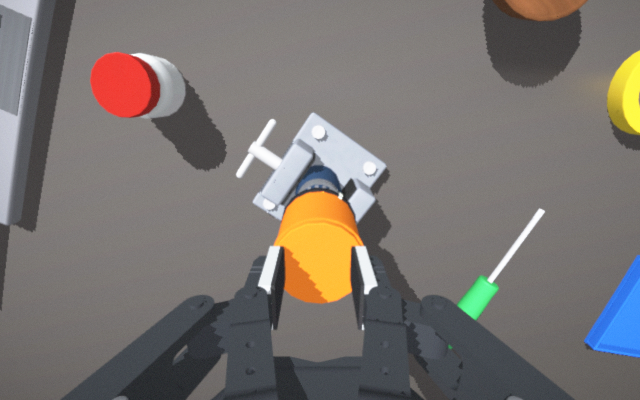

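View pics/s5.png

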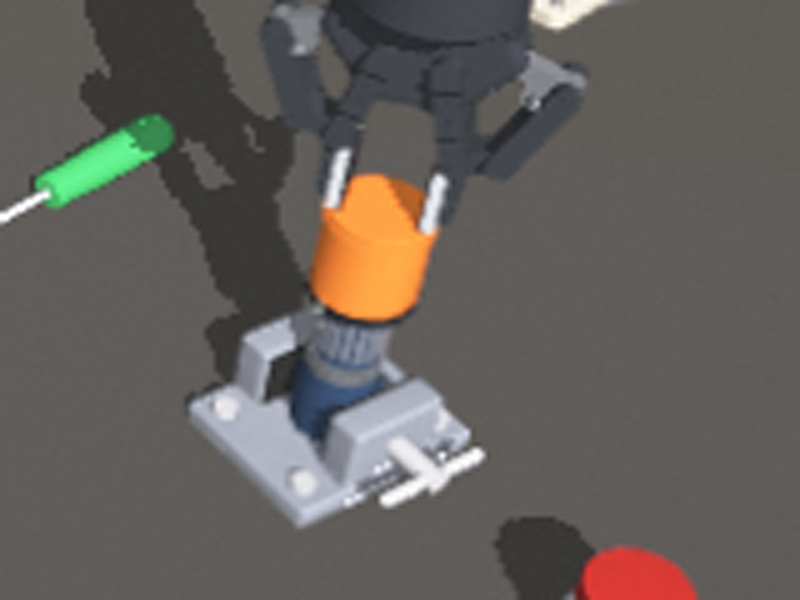

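```bash
python3 - <<'E'
from h import *
s,R=st();p=s["position"];m=camera_model("wrist");ms=camera_model("scene")
for d in(0,-19,-38,-54):
  for w in(-17,17):
    X=p+R@np.array([0,w,d]);u=proj(ms,X);print(d,w,X.round(1),"wrist",proj(m,X).round(0),"scene zoom",((u-[350,170])*[5,4.615]).round(0))
for z in(114,166):
  u=proj(ms,[509.9,235.1,z]);print(z,proj(m,[509.9,235.1,z]).round(0),((u-[350,170])*[5,4.615]).round(0))
E
```

```text
t 4.32 p [511.1 238.  128.4] yaw(toolx) 24.4 z [ 0.003  0.001 -1.   ] F [-1.3 -0.6 12.3] T [-0.178  0.284 -0.003] gap 34.1 q [-0.319  0.596 -0.255  1.829  0.212  0.74  -1.833]
0 -17 [504.  253.5 128.4] wrist [288. 229.] scene zoom [400. 277.]
0 17 [518.1 222.5 128.4] wrist [341. 229.] scene zoom [327. 258.]
-19 -17 [504.  253.5 147.4] wrist [285. 243.] scene zoom [407. 249.]
-19 17 [518.  222.5 147.4] wrist [343. 243.] scene zoom [333. 230.]
-38 -17 [503.9 253.4 166.4] wrist [282. 259.] scene zoom [415. 221.]
-38 17 [518.  222.5 166.4] wrist [346. 259.] scene zoom [340. 201.]
-54 -17 [503.9 253.4 182.4] wrist [278. 276.] scene zoom [422. 196.]
-54 17 [517.9 222.4 182.4] wrist [349. 276.] scene zoom [346. 176.]
114 [318. 224.] [355. 284.]
166 [318. 263.] [374. 208.]
```

The scene view shows the fingertips resting on top of the cover near (330,207) and (430,232), not beside it. The gap reached the commanded 34 mm freely, with 12 N upward on the tool. So the real tips sit about 38 mm behind the reported TCP. I'll raise, open, and measure the tips in two views before going lower.

Request:
play_rows(
  motion=[
    {"dx": 0,"dy": 0,"dz": -15,"ax": 0,"ay": 0,"az": 0,"jaw": 0.4},
    {"dx": 0,"dy": 0,"dz": -15,"ax": 0,"ay": 0,"az": 0,"jaw": 0.4},
    {"dx": 0,"dy": 0,"dz": 0,"ax": 0,"ay": 0,"az": 0,"jaw": 0.7},
    {"dx": 0,"dy": 0,"dz": 0,"ax": 0,"ay": 0,"az": 0,"jaw": 0.7},
    {"dx": 0,"dy": 0,"dz": 0,"ax": 0,"ay": 0,"az": 0,"jaw": 0.7},
    {"dx": 0,"dy": 0,"dz": 0,"ax": 0,"ay": 0,"az": 0,"jaw": 0.7},
  ],
)

```text
t: 4.82
position: [509.2, 236.8, 155.6]
orientation: [0.0, 0.977, 0.211, -0.001]
contact_force: [-0.2, -0.4, -0.6]
finger_gap: 59.9
```

```bash
python3 - <<'E'
from h import *
s,R=st();p=s["position"];m=camera_model("wrist");ms=camera_model("scene")
im=camera("wrist");cv2.imwrite("pics/w6.png",im);b=camera("scene");cv2.imwrite("pics/s6.png",cv2.resize(b[170:300,350:510],(800,600),interpolation=2))
for d in(0,-20,-40):
  for w in(-30,30):
   for x in(-11,11):
    X=p+R@np.array([x,w,d]);u=proj(ms,X);print(d,w,x,X.round(1),"wrist",proj(m,X).round(0),"scene zoom",((u-[350,170])*[5,4.615]).round(0))
c=blob(im,(5,150,120),(26,255,255),(150,100,480,400))
pts=np.array([onz(m,q[0]+0.,166)[:2] for q in c])
cam=(-m["R"].T@m["t"])[:2]; c0=np.array([510,235]);sel=pts[(pts-c0)@(cam-c0)<0]
A=np.c_[2*sel,np.ones(len(sel))];x=np.linalg.lstsq(A,(sel**2).sum(1),rcond=None)[0];print("circ",x[:2],np.sqrt(x[2]+x[:2]@x[:2]))
E
```

```text
t 4.82 p [509.2 236.8 155.6] yaw(toolx) 24.4 z [-0.001 -0.001 -1.   ] F [-0.2 -0.4 -0.6] T [ 0.02  -0.004  0.005] gap 59.9 q [-0.31   0.56  -0.267  1.804  0.195  0.805 -1.818]
0 -30 -11 [486.8 259.6 155.6] wrist [269. 245.] scene zoom [445. 228.]
0 -30 11 [506.8 268.7 155.6] wrist [267. 213.] scene zoom [435. 256.]
0 30 -11 [511.5 205.  155.6] wrist [360. 245.] scene zoom [315. 194.]
0 30 11 [531.6 214.  155.6] wrist [362. 213.] scene zoom [302. 221.]
-20 -30 -11 [486.8 259.6 175.6] wrist [264. 260.] scene zoom [454. 197.]
-20 -30 11 [506.8 268.7 175.6] wrist [262. 226.] scene zoom [444. 226.]
-20 30 -11 [511.6 205.  175.6] wrist [365. 260.] scene zoom [321. 163.]
-20 30 11 [531.6 214.1 175.6] wrist [367. 226.] scene zoom [309. 191.]
-40 -30 -11 [486.8 259.6 195.6] wrist [258. 279.] scene zoom [463. 166.]
-40 -30 11 [506.8 268.7 195.6] wrist [255. 242.] scene zoom [453. 194.]
-40 30 -11 [511.6 205.  195.6] wrist [370. 279.] scene zoom [328. 132.]
-40 30 11 [531.6 214.1 195.6] wrist [373. 242.] scene zoom [316. 159.]
circ [509.46872383 234.82537179] 24.67638458450652
```

View pics/w6.png

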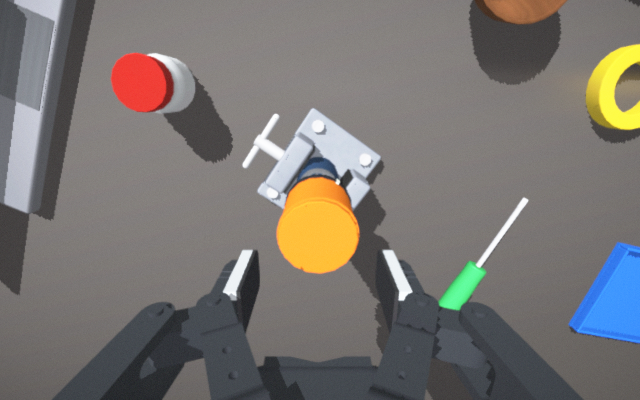

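View pics/s6.png

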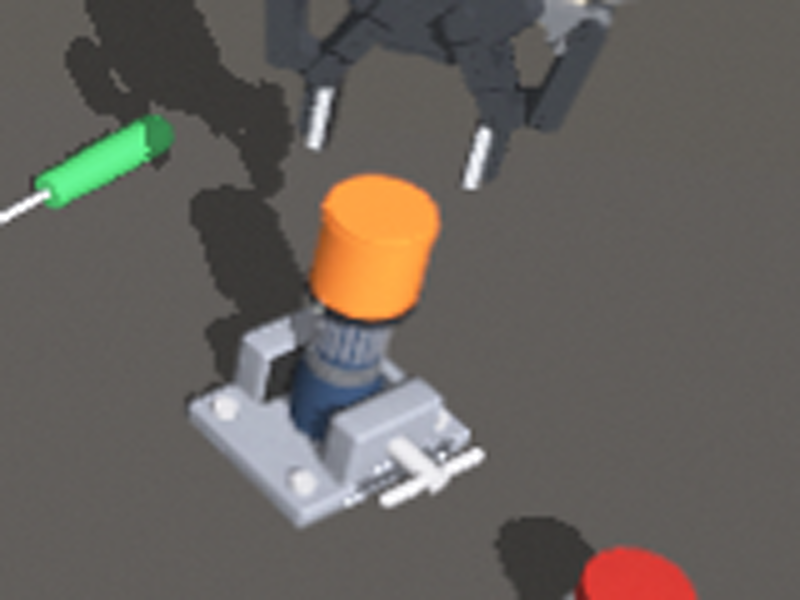

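The scene zoom shows the tips at about (318,150) and (472,188), well above the reported TCP. The wrist view has them at (258,250) and (382,250). So the tips are about 40 mm short of the reported TCP, and about 2.7 mm off along tool y. The cover is centred between them. I'll descend with that correction.

Request:
play_rows(
  motion=[
    {"dx": 0,"dy": 0,"dz": 0,"ax": 0,"ay": 0,"az": 0,"jaw": 0.85},
    {"dx": 0,"dy": 0,"dz": 10,"ax": 0,"ay": 0,"az": 0,"jaw": 0.85},
    {"dx": 0,"dy": 0,"dz": 20,"ax": 0,"ay": 0,"az": 0,"jaw": 0.85},
    {"dx": 0,"dy": 0,"dz": 20,"ax": 0,"ay": 0,"az": 0,"jaw": 0.85},
    {"dx": 0,"dy": 0,"dz": 12,"ax": 0,"ay": 0,"az": 0,"jaw": 0.85},
    {"dx": 0,"dy": 0,"dz": 0,"ax": 0,"ay": 0,"az": 0,"jaw": 0.85},
    {"dx": 0,"dy": 0,"dz": 0,"ax": 0,"ay": 0,"az": 0,"jaw": 0.85},
  ],
)

```text
t: 5.5
position: [509.1, 237.0, 93.5]
orientation: [0.0, 0.977, 0.211, -0.001]
contact_force: [0.3, 0.1, 1.0]
finger_gap: 72.4
```

```bash
python3 - <<'E'
from h import *
s,R=st()
im=camera("wrist");b=camera("scene");cv2.imwrite("pics/w7.png",np.hstack([cv2.resize(im[150:400,170:470],(420,350)),cv2.resize(b[190:280,385:475],(350,350),interpolation=2)]))
E
```

```text
t 5.5 p [509.1 237.   93.5] yaw(toolx) 24.4 z [-0.002 -0.001 -1.   ] F [0.3 0.1 1. ] T [-0.018 -0.004 -0.023] gap 72.4 q [-0.33   0.645 -0.239  1.857  0.231  0.668 -1.85 ]
```

View pics/w7.png

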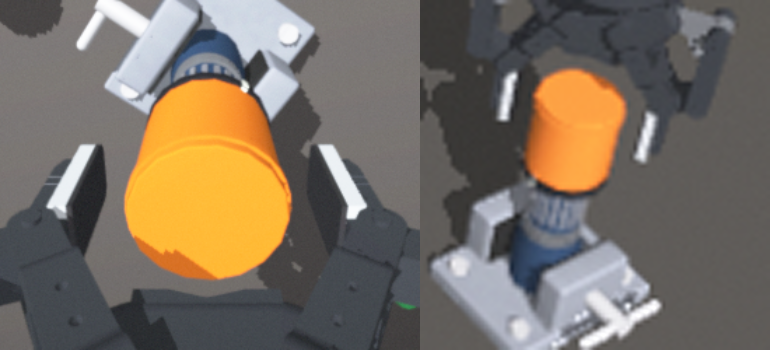

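Both views show the pads on either side of the cover, about level with its upper half. Closing now.

Request:
play_rows(
  motion=[
    {"dx": 0,"dy": 0,"dz": 0,"ax": 0,"ay": 0,"az": 0,"jaw": 0.7},
    {"dx": 0,"dy": 0,"dz": 0,"ax": 0,"ay": 0,"az": 0,"jaw": 0.5},
    {"dx": 0,"dy": 0,"dz": 0,"ax": 0,"ay": 0,"az": 0,"jaw": 0.5},
    {"dx": 0,"dy": 0,"dz": 0,"ax": 0,"ay": 0,"az": 0,"jaw": 0.4},
    {"dx": 0,"dy": 0,"dz": 0,"ax": 0,"ay": 0,"az": 0,"jaw": 0.4},
  ],
)

```text
t: 6.02
position: [510.6, 237.6, 95.7]
orientation: [-0.0, 0.977, 0.211, 0.001]
contact_force: [-0.6, 0.5, 5.9]
finger_gap: 47.6
```

Request:
play_rows(
  motion=[
    {"dx": 0,"dy": 0,"dz": 0,"ax": 0,"ay": 0,"az": 0,"jaw": 0.4},
    {"dx": 0,"dy": 0,"dz": 0,"ax": 0,"ay": 0,"az": 0,"jaw": 0.4},
  ],
)

```text
t: 6.18
position: [510.6, 237.6, 95.7]
orientation: [-0.0, 0.977, 0.211, 0.001]
contact_force: [-1.2, -0.6, 6.7]
finger_gap: 47.7
```

```bash
python3 - <<'E'
from h import *
s,R=st()
im=camera("wrist");b=camera("scene");cv2.imwrite("pics/w8.png",np.hstack([cv2.resize(im[150:400,170:470],(420,350)),cv2.resize(b[190:280,385:475],(350,350),interpolation=2)]))
E
```

```text
t 6.18 p [510.6 237.6  95.7] yaw(toolx) 24.39 z [ 0.002  0.001 -1.   ] F [-1.2 -0.6  6.7] T [-0.097  0.175  0.035] gap 47.7 q [-0.33   0.642 -0.239  1.855  0.231  0.669 -1.85 ]
```

View pics/w8.png

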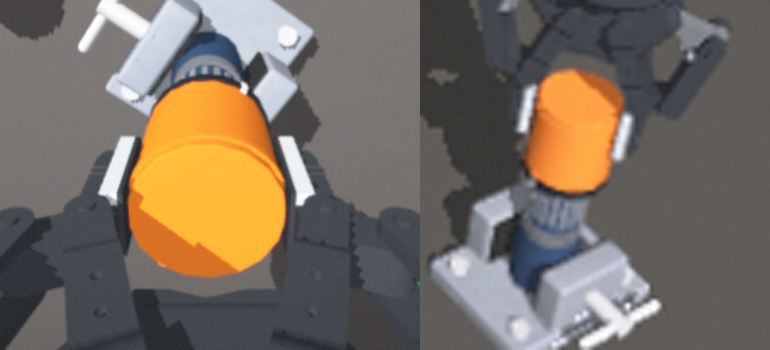

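Both views show the pads gripping the cover's upper part, at (120,170) and (295,170) in the left crop. Lifting.

Request:
play_rows(
  motion=[
    {"dx": 0,"dy": 0,"dz": -5,"ax": 0,"ay": 0,"az": 0,"jaw": 0.4},
    {"dx": 0,"dy": 0,"dz": -10,"ax": 0,"ay": 0,"az": 0,"jaw": 0.4},
    {"dx": 0,"dy": 0,"dz": -15,"ax": 0,"ay": 0,"az": 0,"jaw": 0.4},
    {"dx": 0,"dy": 0,"dz": -20,"ax": 0,"ay": 0,"az": 0,"jaw": 0.4},
    {"dx": 0,"dy": 0,"dz": -20,"ax": 0,"ay": 0,"az": 0,"jaw": 0.4},
    {"dx": 0,"dy": 0,"dz": -15,"ax": 0,"ay": 0,"az": 0,"jaw": 0.4},
    {"dx": 0,"dy": 0,"dz": 0,"ax": 0,"ay": 0,"az": 0,"jaw": 0.4},
  ],
)

```text
t: 6.87
position: [511.9, 238.5, 183.4]
orientation: [-0.001, 0.977, 0.211, 0.003]
contact_force: [-0.2, 0.3, 0.4]
finger_gap: 46.9
```

```bash
python3 - <<'E'
from h import *
s,R=st()
d=R.T@(np.array([536,-241,s["position"][2]])-s["position"]);print(d)
im=camera("wrist");b=camera("scene");cv2.imwrite("pics/w9.png",np.hstack([cv2.resize(im[100:400,150:490],(400,353)),cv2.resize(b[160:280,375:495],(353,353),interpolation=2)]))
E
```

```text
t 6.87 p [511.9 238.5 183.4] yaw(toolx) 24.39 z [ 0.006  0.003 -1.   ] F [-0.2  0.3  0.4] T [ 0.014 -0.078  0.015] gap 46.9 q [-0.302  0.526 -0.277  1.775  0.183  0.859 -1.807]
[-176.01467023  446.65466861   -1.33800407]
```

View pics/w9.png

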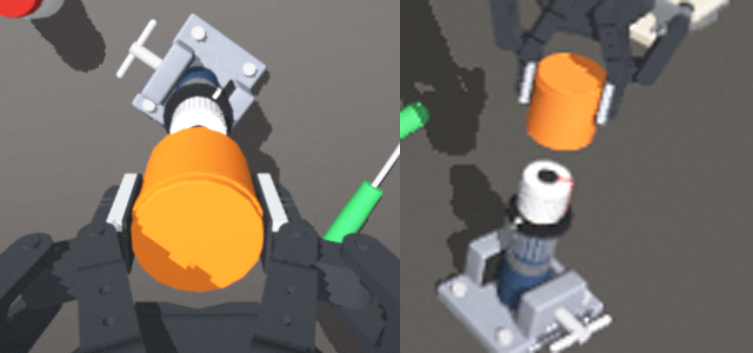

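The cover is off. The scene crop shows the white cap with its red mark pointing right at (560,180), and the cover upright in the jaws. Moving to the tray.

Request:
play_rows(
  motion=[
    {"dx": -9,"dy": 22,"dz": 0,"ax": 0,"ay": 0,"az": 0,"jaw": 0.4},
    {"dx": -14.5,"dy": 37,"dz": 0,"ax": 0,"ay": 0,"az": 0,"jaw": 0.4},
    {"dx": -14.5,"dy": 37,"dz": 0,"ax": 0,"ay": 0,"az": 0,"jaw": 0.4},
    {"dx": -14.5,"dy": 37,"dz": 0,"ax": 0,"ay": 0,"az": 0,"jaw": 0.4},
    {"dx": -14.5,"dy": 37,"dz": 0,"ax": 0,"ay": 0,"az": 0,"jaw": 0.4},
    {"dx": -14.5,"dy": 37,"dz": 0,"ax": 0,"ay": 0,"az": 0,"jaw": 0.4},
    {"dx": -14.5,"dy": 37,"dz": 0,"ax": 0,"ay": 0,"az": 0,"jaw": 0.4},
    {"dx": -14.5,"dy": 37,"dz": 0,"ax": 0,"ay": 0,"az": 0,"jaw": 0.4},
    {"dx": -14.5,"dy": 37,"dz": 0,"ax": 0,"ay": 0,"az": 0,"jaw": 0.4},
    {"dx": -14.5,"dy": 37,"dz": 0,"ax": 0,"ay": 0,"az": 0,"jaw": 0.4},
  ],
)

```text
t: 7.8
position: [528.1, -145.5, 178.3]
orientation: [-0.001, 0.977, 0.211, -0.001]
contact_force: [0.9, 0.6, -0.3]
finger_gap: 47.7
```

Request:
play_rows(
  motion=[
    {"dx": -14.5,"dy": 37,"dz": 0,"ax": 0,"ay": 0,"az": 0,"jaw": 0.4},
    {"dx": -13,"dy": 32,"dz": 0,"ax": 0,"ay": 0,"az": 0,"jaw": 0.4},
    {"dx": -8,"dy": 20,"dz": 20,"ax": 0,"ay": 0,"az": 0,"jaw": 0.4},
    {"dx": 0,"dy": 0,"dz": 35,"ax": 0,"ay": 0,"az": 0,"jaw": 0.4},
    {"dx": 0,"dy": 0,"dz": 35,"ax": 0,"ay": 0,"az": 0,"jaw": 0.4},
    {"dx": 0,"dy": 0,"dz": 30,"ax": 0,"ay": 0,"az": 0,"jaw": 0.4},
    {"dx": 0,"dy": 0,"dz": 0,"ax": 0,"ay": 0,"az": 0,"jaw": 0.4},
    {"dx": 0,"dy": 0,"dz": 0,"ax": 0,"ay": 0,"az": 0,"jaw": 0.4},
  ],
)

```text
t: 8.47
position: [531.8, -238.6, 57.6]
orientation: [-0.002, 0.977, 0.211, -0.002]
contact_force: [-0.8, -0.5, 0.2]
finger_gap: 47.1
```

```bash
python3 - <<'E'
from h import *
s,R=st()
im=camera("wrist");b=camera("scene");cv2.imwrite("pics/w10.png",np.hstack([cv2.resize(im,(480,300)),cv2.resize(b[130:230,230:350],(312,300),interpolation=2)]))
cv2.imwrite("pics/sfull.png",b)
E
```

```text
t 8.47 p [ 531.8 -238.6   57.6] yaw(toolx) 24.42 z [-0.005  0.002 -1.   ] F [-0.8 -0.5  0.2] T [-0.061  0.039  0.062] gap 47.1 q [ 0.509  0.722 -0.213  1.816  0.238  0.633 -0.991]
```

View pics/w10.png

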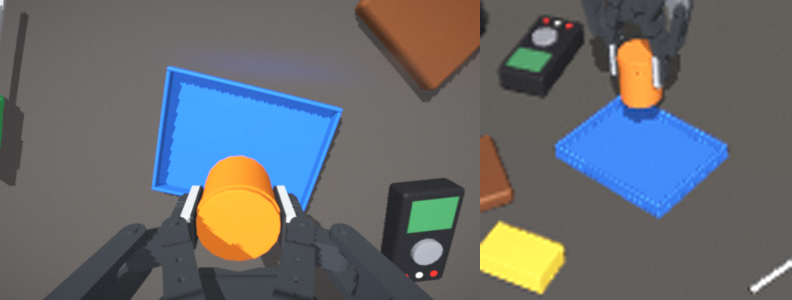

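The wrist view shows the cover above the tray, with the tray spanning (150,65) to (340,190) in the left half. By the readings its rim is about 76 mm up and it stands near the tray's centre.

Request:
play_rows(
  motion=[
    {"dx": 2,"dy": 1,"dz": 20,"ax": 0,"ay": 0,"az": 0,"jaw": 0.4},
    {"dx": 2,"dy": 1,"dz": 20,"ax": 0,"ay": 0,"az": 0,"jaw": 0.4},
    {"dx": 0,"dy": 0,"dz": 14,"ax": 0,"ay": 0,"az": 0,"jaw": 0.4},
    {"dx": 0,"dy": 0,"dz": 8,"ax": 0,"ay": 0,"az": 0,"jaw": 0.4},
    {"dx": 0,"dy": 0,"dz": 2,"ax": 0,"ay": 0,"az": 0,"jaw": 0.4},
    {"dx": 0,"dy": 0,"dz": 0,"ax": 0,"ay": 0,"az": 0,"jaw": 0.4},
    {"dx": 0,"dy": 0,"dz": 0,"ax": 0,"ay": 0,"az": 0,"jaw": 0.4},
  ],
)

```text
t: 9.15
position: [539.3, -240.0, -3.1]
orientation: [0.001, 0.977, 0.211, 0.001]
contact_force: [-0.2, -0.2, -1.4]
finger_gap: 47.2
```

```bash
python3 - <<'E'
from h import *
s,R=st()
b=camera("scene");cv2.imwrite("pics/s11.png",cv2.resize(b[130:230,230:350],(720,600),interpolation=2))
E
```

```text
t 9.15 p [ 539.3 -240.    -3.1] yaw(toolx) 24.39 z [ 0.002 -0.001 -1.   ] F [-0.2 -0.2 -1.4] T [-0.026  0.043 -0.011] gap 47.2 q [ 0.484  0.82  -0.179  1.827  0.268  0.516 -1.018]
```

View pics/s11.png

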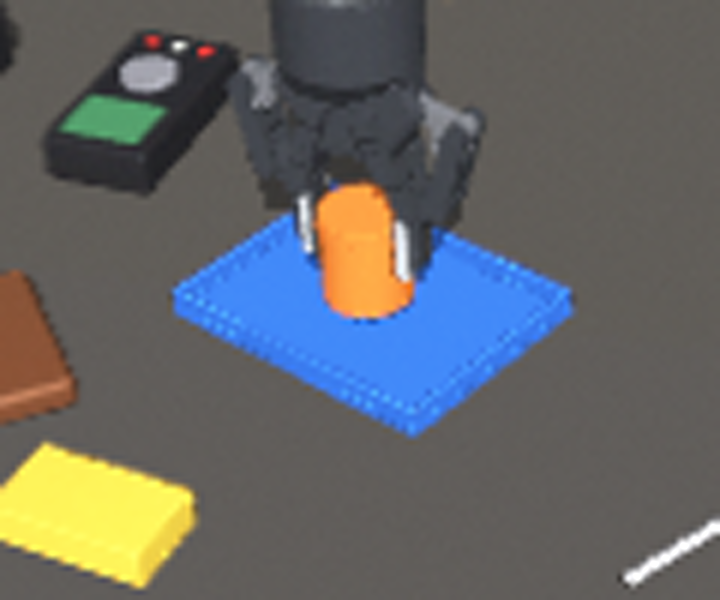

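The scene zoom shows the cover's base at about (368,300), over the tray's centre and just above the floor. Lowering slowly.

Request:
play_rows(
  motion=[
    {"dx": 0,"dy": 0,"dz": 3,"ax": 0,"ay": 0,"az": 0,"jaw": 0.4},
    {"dx": 0,"dy": 0,"dz": 3,"ax": 0,"ay": 0,"az": 0,"jaw": 0.4},
    {"dx": 0,"dy": 0,"dz": 2,"ax": 0,"ay": 0,"az": 0,"jaw": 0.4},
    {"dx": 0,"dy": 0,"dz": 0,"ax": 0,"ay": 0,"az": 0,"jaw": 0.4},
    {"dx": 0,"dy": 0,"dz": 0,"ax": 0,"ay": 0,"az": 0,"jaw": 0.4},
  ],
)

```text
t: 9.62
position: [538.1, -239.5, -12.7]
orientation: [-0.0, 0.977, 0.211, -0.0]
contact_force: [0.2, 0.4, 0.4]
finger_gap: 47.0
```

Request:
play_rows(
  motion=[
    {"dx": 0,"dy": 0,"dz": 1,"ax": 0,"ay": 0,"az": 0,"jaw": 0.4},
    {"dx": 0,"dy": 0,"dz": 1,"ax": 0,"ay": 0,"az": 0,"jaw": 0.4},
    {"dx": 0,"dy": 0,"dz": 0,"ax": 0,"ay": 0,"az": 0,"jaw": 0.4},
    {"dx": 0,"dy": 0,"dz": 0,"ax": 0,"ay": 0,"az": 0,"jaw": 0.4},
  ],
)

```text
t: 9.95
position: [538.4, -239.7, -14.2]
orientation: [0.0, 0.977, 0.211, 0.0]
contact_force: [0.3, 0.3, 3.1]
finger_gap: 47.5
```

Request:
play_rows(
  motion=[
    {"dx": 0,"dy": 0,"dz": 0.7,"ax": 0,"ay": 0,"az": 0,"jaw": 0.4},
    {"dx": 0,"dy": 0,"dz": 0,"ax": 0,"ay": 0,"az": 0,"jaw": 0.4},
    {"dx": 0,"dy": 0,"dz": 0,"ax": 0,"ay": 0,"az": 0,"jaw": 0.4},
  ],
)

```text
t: 10.2
position: [538.4, -239.6, -14.3]
orientation: [0.0, 0.977, 0.211, 0.0]
contact_force: [-1.7, 1.3, 8.9]
finger_gap: 47.3
```

Request:
play_rows(
  motion=[
    {"dx": 0,"dy": 0,"dz": 0,"ax": 0,"ay": 0,"az": 0,"jaw": 0.6},
    {"dx": 0,"dy": 0,"dz": 0,"ax": 0,"ay": 0,"az": 0,"jaw": 0.7},
    {"dx": 0,"dy": 0,"dz": 0,"ax": 0,"ay": 0,"az": 0,"jaw": 0.8},
    {"dx": 0,"dy": 0,"dz": 0,"ax": 0,"ay": 0,"az": 0,"jaw": 0.85},
    {"dx": 0,"dy": 0,"dz": -10,"ax": 0,"ay": 0,"az": 0,"jaw": 0.85},
    {"dx": 0,"dy": 0,"dz": -25,"ax": 0,"ay": 0,"az": 0,"jaw": 0.85},
    {"dx": 0,"dy": 0,"dz": -35,"ax": 0,"ay": 0,"az": 0,"jaw": 0.85},
    {"dx": 0,"dy": 0,"dz": -35,"ax": 0,"ay": 0,"az": 0,"jaw": 0.85},
  ],
)

```text
t: 10.87
position: [537.4, -239.1, 90.8]
orientation: [-0.001, 0.977, 0.211, -0.001]
contact_force: [0.6, -1.3, -1.1]
finger_gap: 72.8
```

```bash
python3 - <<'E'
from h import *
s,R=st()
b=camera("scene");w=camera("wrist");cv2.imwrite("pics/s12.png",np.hstack([cv2.resize(w,(480,300)),cv2.resize(b[130:230,230:350],(312,300),interpolation=2)]))
cv2.imwrite("pics/s12z.png",cv2.resize(b[185:285,375:475],(600,600),interpolation=2));cv2.imwrite("pics/s12full.png",b)
E
```

```text
t 10.87 p [ 537.4 -239.1   90.8] yaw(toolx) 24.41 z [-0.002  0.001 -1.   ] F [ 0.6 -1.3 -1.1] T [-0.047 -0.097  0.01 ] gap 72.8 q [ 0.517  0.679 -0.231  1.784  0.223  0.706 -0.98 ]
```

View pics/s12.png

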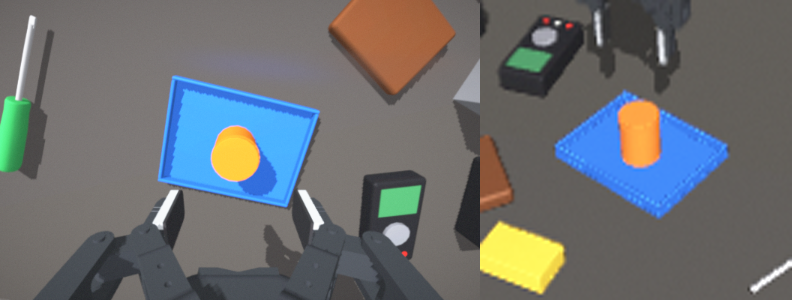

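View pics/s12z.png

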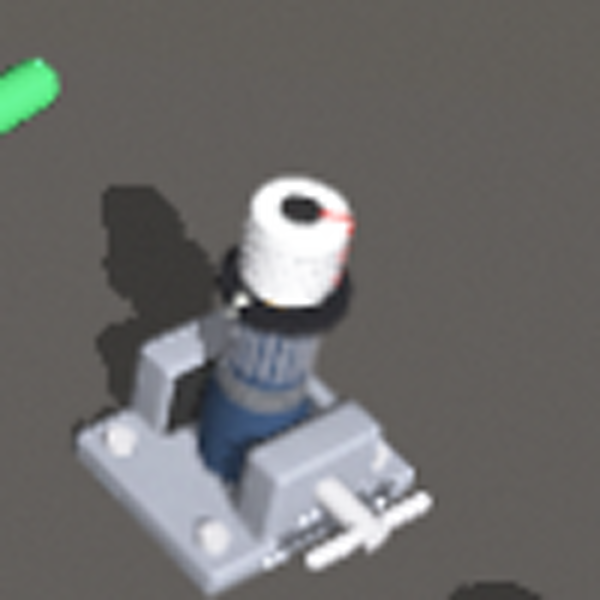

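The cover stands upright near the tray's centre. The cap's red mark is at zoom (352,220), and the shoulder's white mark is at (238,297).

```bash
python3 - <<'E'
from h import *
ms=camera_model("scene")
c=np.array([509.6,235.0])
f=lambda x,y:(375+(x+.5)/6-.5,185+(y+.5)/6-.5)
for (u,z) in(((352,220),151.5),((238,297),114)):
    X=onz(ms,f(*u),z)[:2]; print(X,np.hypot(*(X-c)),np.degrees(np.arctan2(*(X-c)[::-1])))
print(proj(ms,[509.6,235,151.5]),f(300,210))
a=onz(ms,f(300,210),151.5);b=onz(ms,f(352,220),151.5);d=b-a;print(a,np.degrees(np.arctan2(d[1],d[0])))
E
```

```text
[497.58932978 252.61712845] 21.321806064184102 124.28463838829593
[528.32214431 230.17678443] 19.33344501443151 -14.446460964987166
[423.6724121  219.63342627] (424.5833333333333, 219.58333333333334)
[507.90600358 236.25981687 151.5       ] 122.23992429269462
```

Cap angle is 123° − (−14.5°) ≈ 2.40 rad, which is inside the stated 2.2–3.6. Clockwise turning lowers joint 7, so if I pre-rotate the tool counter-clockwise, one grasp covers the whole turn.

Request:
play_rows(
  motion=[
    {"dx": 0,"dy": 0,"dz": -35,"ax": 0,"ay": 0,"az": 0,"jaw": 0.7},
    {"dx": 0,"dy": 0,"dz": -35,"ax": 0,"ay": 0,"az": 0,"jaw": 0.7},
    {"dx": 7,"dy": -18,"dz": -25,"ax": 0,"ay": 0,"az": 0,"jaw": 0.7},
    {"dx": 14.2,"dy": -37,"dz": 0,"ax": 0,"ay": 0,"az": 0,"jaw": 0.7},
    {"dx": 14.2,"dy": -37,"dz": 0,"ax": 0,"ay": 0,"az": 0,"jaw": 0.7},
    {"dx": 14.2,"dy": -37,"dz": 0,"ax": 0,"ay": 0,"az": 0,"jaw": 0.7},
    {"dx": 14.2,"dy": -37,"dz": 0,"ax": 0,"ay": 0,"az": 0,"jaw": 0.7},
    {"dx": 14.2,"dy": -37,"dz": 0,"ax": 0,"ay": 0,"az": 0,"jaw": 0.7},
    {"dx": 14.2,"dy": -37,"dz": 0,"ax": 0,"ay": 0,"az": 0,"jaw": 0.7},
    {"dx": 14.2,"dy": -37,"dz": 0,"ax": 0,"ay": 0,"az": 0,"jaw": 0.7},
  ],
)

```text
t: 11.8
position: [520.1, 58.3, 185.1]
orientation: [0.0, 0.977, 0.211, 0.0]
contact_force: [1.4, -0.0, 0.0]
finger_gap: 59.7
```

Request:
play_rows(
  motion=[
    {"dx": 14.2,"dy": -37,"dz": 0,"ax": 0,"ay": 0,"az": 0,"jaw": 0.7},
    {"dx": 14.2,"dy": -37,"dz": 0,"ax": 0,"ay": 0,"az": 0,"jaw": 0.7},
    {"dx": 14.2,"dy": -37,"dz": 0,"ax": 0,"ay": 0,"az": 0,"jaw": 0.7},
    {"dx": 14.2,"dy": -37,"dz": 0,"ax": 0,"ay": 0,"az": 0,"jaw": 0.7},
    {"dx": 7,"dy": -18,"dz": 0,"ax": 0,"ay": 0,"az": -0.12,"jaw": 0.7},
    {"dx": 0,"dy": 0,"dz": 0,"ax": 0,"ay": 0,"az": -0.12,"jaw": 0.7},
    {"dx": 0,"dy": 0,"dz": 0,"ax": 0,"ay": 0,"az": -0.12,"jaw": 0.7},
    {"dx": 0,"dy": 0,"dz": 0,"ax": 0,"ay": 0,"az": -0.12,"jaw": 0.7},
    {"dx": 0,"dy": 0,"dz": 0,"ax": 0,"ay": 0,"az": -0.12,"jaw": 0.7},
    {"dx": 0,"dy": 0,"dz": 0,"ax": 0,"ay": 0,"az": -0.12,"jaw": 0.7},
  ],
)

```text
t: 12.63
position: [510.0, 234.0, 184.8]
orientation: [0.0, 0.839, 0.545, -0.0]
contact_force: [-0.7, -0.0, -0.2]
finger_gap: 59.7
```

Request:
play_rows(
  motion=[
    {"dx": 0,"dy": 0,"dz": 0,"ax": 0,"ay": 0,"az": -0.12,"jaw": 0.7},
    {"dx": 0,"dy": 0,"dz": 0,"ax": 0,"ay": 0,"az": -0.12,"jaw": 0.7},
    {"dx": 0,"dy": 0,"dz": 0,"ax": 0,"ay": 0,"az": -0.12,"jaw": 0.7},
    {"dx": 0,"dy": 0,"dz": 0,"ax": 0,"ay": 0,"az": -0.12,"jaw": 0.7},
    {"dx": 0,"dy": 0,"dz": 0,"ax": 0,"ay": 0,"az": -0.12,"jaw": 0.7},
    {"dx": 0,"dy": 0,"dz": 0,"ax": 0,"ay": 0,"az": -0.12,"jaw": 0.7},
    {"dx": 0,"dy": 0,"dz": 0,"ax": 0,"ay": 0,"az": -0.12,"jaw": 0.7},
    {"dx": 0,"dy": 0,"dz": 0,"ax": 0,"ay": 0,"az": -0.12,"jaw": 0.7},
    {"dx": 0,"dy": 0,"dz": 0,"ax": 0,"ay": 0,"az": -0.12,"jaw": 0.7},
    {"dx": 0,"dy": 0,"dz": 0,"ax": 0,"ay": 0,"az": -0.12,"jaw": 0.7},
  ],
)

```text
t: 13.47
position: [510.1, 233.8, 184.9]
orientation: [0.0, 0.385, 0.923, -0.0]
contact_force: [-0.2, 0.1, 0.0]
finger_gap: 60.0
```

Request:
play_rows(
  motion=[
    {"dx": 0,"dy": 0,"dz": 0,"ax": 0,"ay": 0,"az": -0.12,"jaw": 0.7},
    {"dx": 0,"dy": 0,"dz": 0,"ax": 0,"ay": 0,"az": -0.12,"jaw": 0.7},
    {"dx": 0,"dy": 0,"dz": 0,"ax": 0,"ay": 0,"az": -0.12,"jaw": 0.7},
    {"dx": 0,"dy": 0,"dz": 0,"ax": 0,"ay": 0,"az": -0.12,"jaw": 0.7},
    {"dx": 0,"dy": 0,"dz": 0,"ax": 0,"ay": 0,"az": -0.12,"jaw": 0.7},
    {"dx": 0,"dy": 0,"dz": 0,"ax": 0,"ay": 0,"az": -0.12,"jaw": 0.7},
    {"dx": 0,"dy": 0,"dz": 0,"ax": 0,"ay": 0,"az": 0,"jaw": 0.7},
    {"dx": 0,"dy": 0,"dz": 0,"ax": 0,"ay": 0,"az": 0,"jaw": 0.7},
  ],
)

```text
t: 14.13
position: [510.1, 233.9, 184.6]
orientation: [-0.0, 0.04, 0.999, -0.0]
contact_force: [0.5, -0.2, -0.5]
finger_gap: 59.4
```

```bash
python3 - <<'E'
from h import *
s,R=st();m=camera_model("wrist");p=s["position"]
d=R.T@(np.array([509.6,235,p[2]])-p);print(d)
w=camera("wrist");cv2.imwrite("pics/w13.png",w)
print(proj(m,[509.6,235,151]),proj(m,[509.6,235,114]),"axis",[proj(m,p+R@np.array([0,0,k])).round(1) for k in (0,-40)])
E
```

```text
t 14.13 p [510.1 233.9 184.6] yaw(toolx) 175.46 z [-0.001 -0.    -1.   ] F [ 0.5 -0.2 -0.5] T [-0.028 -0.005 -0.014] gap 59.4 q [ 0.125  0.695 -1.002  1.763  0.665  1.064  0.376]
[6.36334210e-01 1.09886756e+00 2.23906454e-04]
[320.89443425 209.09956292] [320.41450266 193.80870521] axis [array([319.8, 228.6]), array([320.4, 260.5])]
```

View pics/w13.png

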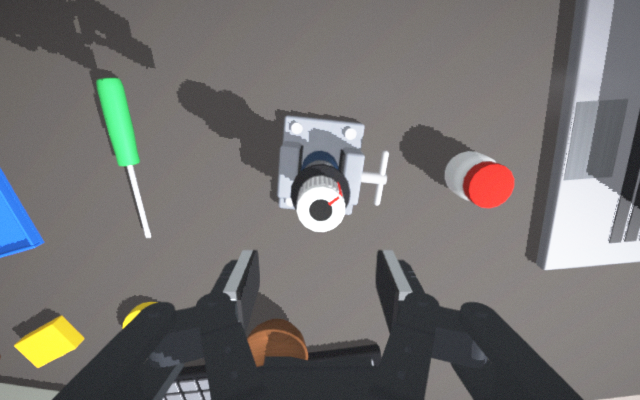

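The wrist view shows the cap top at (321,208), centred between the pads at (258,250) and (382,250), with the red mark at (338,195). Descending around it.

Request:
play_rows(
  motion=[
    {"dx": 0.6,"dy": 0.6,"dz": 30,"ax": 0,"ay": 0,"az": 0,"jaw": 0.7},
    {"dx": 0,"dy": 0,"dz": 30,"ax": 0,"ay": 0,"az": 0,"jaw": 0.7},
    {"dx": 0,"dy": 0,"dz": 25,"ax": 0,"ay": 0,"az": 0,"jaw": 0.7},
    {"dx": 0,"dy": 0,"dz": 12,"ax": 0,"ay": 0,"az": 0,"jaw": 0.7},
    {"dx": 0,"dy": 0,"dz": 5,"ax": 0,"ay": 0,"az": 0,"jaw": 0.7},
    {"dx": 0,"dy": 0,"dz": 0,"ax": 0,"ay": 0,"az": 0,"jaw": 0.7},
    {"dx": 0,"dy": 0,"dz": 0,"ax": 0,"ay": 0,"az": 0,"jaw": 0.6},
    {"dx": 0,"dy": 0,"dz": 0,"ax": 0,"ay": 0,"az": 0,"jaw": 0.6},
  ],
)

```text
t: 14.85
position: [510.6, 235.7, 84.3]
orientation: [0.001, 0.038, 0.999, 0.001]
contact_force: [-0.4, -0.6, 0.2]
finger_gap: 51.5
```

```bash
python3 - <<'E'
from h import *
s,R=st();m=camera_model("wrist");p=s["position"]
d=R.T@(np.array([509.6,235,p[2]])-p);print(d)
w=camera("wrist");b=camera("scene");cv2.imwrite("pics/w14.png",np.hstack([cv2.resize(w[150:400,170:470],(420,350)),cv2.resize(b[190:280,385:475],(350,350),interpolation=2)]))
E
```

```text
t 14.85 p [510.6 235.7  84.3] yaw(toolx) 175.63 z [ 0.002  0.001 -1.   ] F [-0.4 -0.6  0.2] T [-0.028 -0.018 -0.036] gap 51.5 q [ 0.057  0.812 -0.891  1.855  0.816  0.887  0.256]
[ 0.98030059 -0.73479472 -0.00323064]
```

View pics/w14.png

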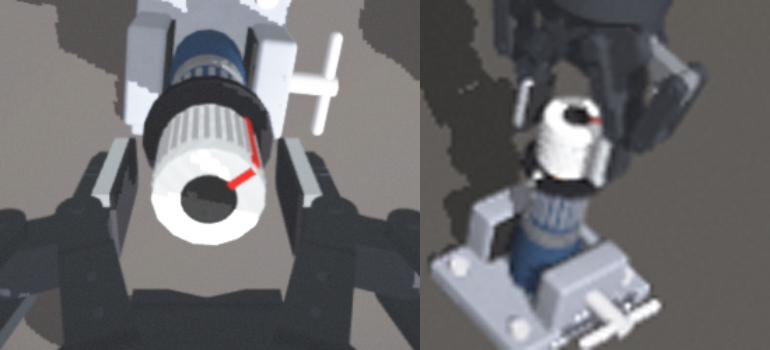

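The pads straddle the cap evenly: pad mid at x≈210 in the crop, cap at 208. The tips are just above the shoulder. Closing.

Request:
play_rows(
  motion=[
    {"dx": 0,"dy": 0,"dz": 1.5,"ax": 0,"ay": 0,"az": 0,"jaw": 0.5},
    {"dx": 0,"dy": 0,"dz": 0,"ax": 0,"ay": 0,"az": 0,"jaw": 0.3},
    {"dx": 0,"dy": 0,"dz": 0,"ax": 0,"ay": 0,"az": 0,"jaw": 0.2},
    {"dx": 0,"dy": 0,"dz": 0,"ax": 0,"ay": 0,"az": 0,"jaw": 0.2},
    {"dx": 0,"dy": 0,"dz": 0,"ax": 0,"ay": 0,"az": 0,"jaw": 0.2},
    {"dx": 0,"dy": 0,"dz": 0,"ax": 0,"ay": 0,"az": 0,"jaw": 0.2},
  ],
)

```text
t: 15.45
position: [510.4, 236.3, 82.4]
orientation: [0.001, 0.038, 0.999, 0.001]
contact_force: [-0.0, 0.9, 7.1]
finger_gap: 35.0
```

```bash
python3 - <<'E'
from h import *
s,R=st();p=s["position"]
print(R.T@(np.array([509.6,235,p[2]])-p))
E
```

```text
t 15.45 p [510.4 236.3  82.4] yaw(toolx) 175.67 z [ 0.002  0.002 -1.   ] F [-0.   0.9  7.1] T [0.363 0.068 0.007] gap 35.0 q [ 0.055  0.814 -0.89   1.856  0.819  0.883  0.254]
[ 0.69881255 -1.36983785 -0.00467076]
```

Request:
play_rows(
  motion=[
    {"dx": 0,"dy": 0,"dz": 0.05,"ax": 0,"ay": 0,"az": 0.06,"jaw": 0.2},
    {"dx": 0,"dy": 0,"dz": 0.1,"ax": 0,"ay": 0,"az": 0.12,"jaw": 0.2},
    {"dx": 0,"dy": 0,"dz": 0.1,"ax": 0,"ay": 0,"az": 0.12,"jaw": 0.2},
    {"dx": 0,"dy": 0,"dz": 0.1,"ax": 0,"ay": 0,"az": 0.12,"jaw": 0.2},
    {"dx": 0,"dy": 0,"dz": 0.1,"ax": 0,"ay": 0,"az": 0.12,"jaw": 0.2},
    {"dx": 0,"dy": 0,"dz": 0,"ax": 0,"ay": 0,"az": 0,"jaw": 0.2},
  ],
)

```text
t: 15.95
position: [510.2, 235.6, 81.9]
orientation: [0.001, 0.305, 0.952, 0.001]
contact_force: [-1.1, 1.4, 7.2]
finger_gap: 34.7
```

```bash
python3 - <<'E'
from h import *
s,R=st();p=s["position"]
print(R.T@(np.array([509.6,235,p[2]])-p))
w=camera("wrist");cv2.imwrite("pics/w15.png",cv2.resize(w[150:400,170:470],(600,500)))
E
```

```text
t 15.95 p [510.2 235.6  81.9] yaw(toolx) 144.47 z [ 0.002  0.001 -1.   ] F [-1.1  1.4  7.2] T [ 0.182  0.185 -0.067] gap 34.7 q [-0.015  0.765 -0.754  1.859  0.715  0.81  -0.199]
[ 0.08432151 -0.83333038 -0.00146108]
```

View pics/w15.png

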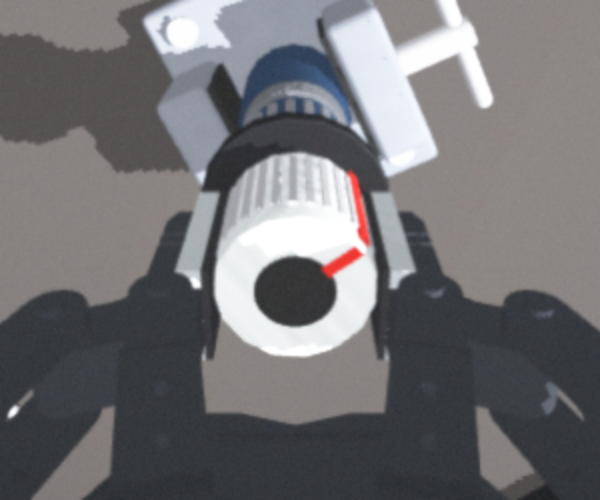

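The red mark keeps its place relative to the fingers, at (345,262). The tool turned 31° and the torque about z is −0.067 N m, so the cap is turning with the fingers.

Request:
play_rows(
  motion=[
    {"dx": 0,"dy": 0,"dz": 0.1,"ax": 0,"ay": 0,"az": 0.12,"jaw": 0.2},
    {"dx": 0,"dy": 0,"dz": 0.1,"ax": 0,"ay": 0,"az": 0.12,"jaw": 0.2},
    {"dx": 0,"dy": 0,"dz": 0.1,"ax": 0,"ay": 0,"az": 0.12,"jaw": 0.2},
    {"dx": 0,"dy": 0,"dz": 0.1,"ax": 0,"ay": 0,"az": 0.12,"jaw": 0.2},
    {"dx": 0,"dy": 0,"dz": 0.1,"ax": 0,"ay": 0,"az": 0.12,"jaw": 0.2},
    {"dx": 0,"dy": 0,"dz": 0.1,"ax": 0,"ay": 0,"az": 0.12,"jaw": 0.2},
    {"dx": 0,"dy": 0,"dz": 0.1,"ax": 0,"ay": 0,"az": 0.12,"jaw": 0.2},
    {"dx": 0,"dy": 0,"dz": 0.1,"ax": 0,"ay": 0,"az": 0.12,"jaw": 0.2},
    {"dx": 0,"dy": 0,"dz": 0.1,"ax": 0,"ay": 0,"az": 0.12,"jaw": 0.2},
    {"dx": 0,"dy": 0,"dz": 0.1,"ax": 0,"ay": 0,"az": 0.12,"jaw": 0.2},
  ],
)

```text
t: 16.83
position: [508.8, 235.2, 80.9]
orientation: [-0.0, 0.789, 0.614, -0.0]
contact_force: [-4.4, -0.0, 10.0]
finger_gap: 34.4
```

```bash
python3 - <<'E'
from h import *
st()
E
```

```text
t 16.83 p [508.8 235.2  80.9] yaw(toolx) 75.73 z [-0.001 -0.    -1.   ] F [-4.4 -0.  10. ] T [0.018 0.917 0.117] gap 34.4 q [-0.204  0.688 -0.434  1.866  0.436  0.684 -1.144]
```

Request:
play_rows(
  motion=[
    {"dx": 0,"dy": 0,"dz": 0.1,"ax": 0,"ay": 0,"az": 0.12,"jaw": 0.2},
    {"dx": 0,"dy": 0,"dz": 0.1,"ax": 0,"ay": 0,"az": 0.12,"jaw": 0.2},
    {"dx": 0,"dy": 0,"dz": 0.05,"ax": 0,"ay": 0,"az": 0.06,"jaw": 0.2},
    {"dx": 0,"dy": 0,"dz": 0.05,"ax": 0,"ay": 0,"az": 0.06,"jaw": 0.2},
    {"dx": 0,"dy": 0,"dz": 0,"ax": 0,"ay": 0,"az": 0,"jaw": 0.2},
  ],
)

```text
t: 17.25
position: [508.4, 235.3, 80.6]
orientation: [-0.0, 0.886, 0.464, -0.001]
contact_force: [-3.8, -0.1, 10.3]
finger_gap: 34.8
```

```bash
python3 - <<'E'
from h import *
s,R=st();print(s["effort"].round(2))
E
```

```text
t 17.25 p [508.4 235.3  80.6] yaw(toolx) 55.3 z [-0.001 -0.    -1.   ] F [-3.8 -0.1 10.3] T [ 0.094  0.997 -0.057] gap 34.8 q [-0.267  0.673 -0.334  1.868  0.341  0.658 -1.412]
[  0.91 -46.4   -1.8  -13.29   0.67  -1.01  -0.34]
```

Request:
play_rows(
  motion=[
    {"dx": 0,"dy": 0,"dz": 0.03,"ax": 0,"ay": 0,"az": 0.04,"jaw": 0.2},
    {"dx": 0,"dy": 0,"dz": 0.03,"ax": 0,"ay": 0,"az": 0.04,"jaw": 0.2},
    {"dx": 0,"dy": 0,"dz": 0.03,"ax": 0,"ay": 0,"az": 0.04,"jaw": 0.2},
    {"dx": 0,"dy": 0,"dz": 0,"ax": 0,"ay": 0,"az": 0,"jaw": 0.2},
  ],
)

```text
t: 17.58
position: [508.3, 235.4, 80.5]
orientation: [-0.0, 0.912, 0.41, -0.001]
contact_force: [-4.8, 1.2, 11.2]
finger_gap: 34.7
```

```bash
python3 - <<'E'
from h import *
s,R=st();print(s["effort"].round(2))
w=camera("wrist");cv2.imwrite("pics/w16.png",cv2.resize(w[150:400,170:470],(600,500)))
E
```

```text
t 17.58 p [508.3 235.4  80.5] yaw(toolx) 48.47 z [-0.002 -0.    -1.   ] F [-4.8  1.2 11.2] T [ 0.116  0.965 -0.11 ] gap 34.7 q [-0.288  0.669 -0.301  1.869  0.308  0.65  -1.5  ]
[  1.19 -46.26  -1.3  -13.34   0.74  -1.04  -0.2 ]
```

View pics/w16.png

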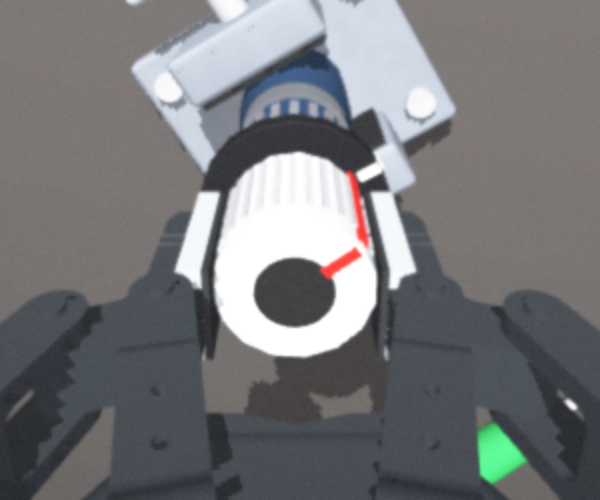

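The wrist view shows the red line's lower end at (353,178), and the white mark just clockwise of it at (370,172). About 10° remains. Continuing in small steps and watching the torque.

Request:
play_rows(
  motion=[
    {"dx": 0,"dy": 0,"dz": 0.03,"ax": 0,"ay": 0,"az": 0.035,"jaw": 0.2},
    {"dx": 0,"dy": 0,"dz": 0.03,"ax": 0,"ay": 0,"az": 0.035,"jaw": 0.2},
    {"dx": 0,"dy": 0,"dz": 0.03,"ax": 0,"ay": 0,"az": 0.035,"jaw": 0.2},
    {"dx": 0,"dy": 0,"dz": 0,"ax": 0,"ay": 0,"az": 0,"jaw": 0.2},
  ],
)

```text
t: 17.97
position: [508.2, 235.5, 80.4]
orientation: [-0.0, 0.932, 0.362, -0.001]
contact_force: [-3.9, 0.3, 11.1]
finger_gap: 34.7
```

```bash
python3 - <<'E'
from h import *
s,R=st();print(s["effort"].round(2))
E
```

```text
t 17.97 p [508.2 235.5  80.4] yaw(toolx) 42.48 z [-0.002 -0.    -1.   ] F [-3.9  0.3 11.1] T [ 0.17   1.035 -0.011] gap 34.7 q [-0.307  0.667 -0.272  1.869  0.279  0.644 -1.577]
[  1.35 -46.17  -0.83 -13.37   0.78  -1.08  -0.17]
```

Request:
play_rows(
  motion=[
    {"dx": 0,"dy": 0,"dz": 0.03,"ax": 0,"ay": 0,"az": 0.035,"jaw": 0.2},
    {"dx": 0,"dy": 0,"dz": 0.03,"ax": 0,"ay": 0,"az": 0.035,"jaw": 0.2},
    {"dx": 0,"dy": 0,"dz": 0,"ax": 0,"ay": 0,"az": 0,"jaw": 0.2},
  ],
)

```text
t: 18.22
position: [508.2, 235.5, 80.3]
orientation: [0.0, 0.943, 0.331, -0.001]
contact_force: [-5.9, -0.2, 11.8]
finger_gap: 34.3
```

```bash
python3 - <<'E'
from h import *
s,R=st();print(s["effort"].round(2))
w=camera("wrist");cv2.imwrite("pics/w17.png",cv2.resize(w[150:400,170:470],(600,500)))
E
```

```text
t 18.22 p [508.2 235.5  80.3] yaw(toolx) 38.7 z [-0.001 -0.001 -1.   ] F [-5.9 -0.2 11.8] T [0.027 1.025 0.963] gap 34.3 q [-0.32   0.665 -0.253  1.87   0.261  0.64  -1.627]
[  2.19 -45.96  -0.   -13.53  -0.19  -1.17  -1.24]
```

View pics/w17.png

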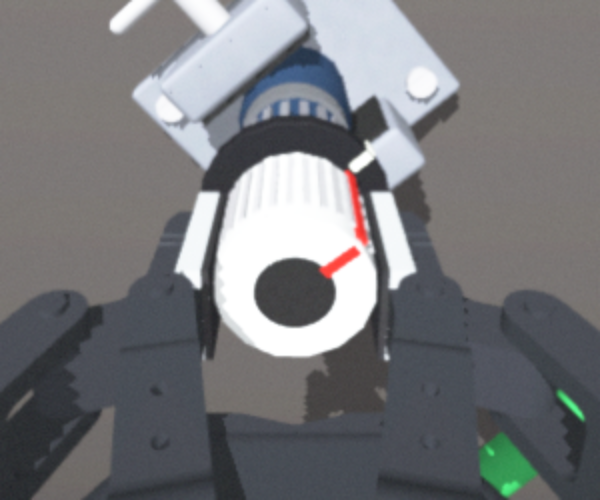

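The torque about z jumped from about 0 to 0.96 N m at yaw 38.7°, where I expected the stop, and the red mark meets the white one at (355,168). So it has bottomed out. I'll check for slip by measuring the red mark in the tool frame.

```bash
python3 - <<'E'
from h import *
for f in("w15","w16","w17"):
    im=cv2.imread(f"pics/{f}.png");h=cv2.cvtColor(im,cv2.COLOR_BGR2HSV)
    k=cv2.inRange(h,(0,140,100),(8,255,255))|cv2.inRange(h,(172,140,100),(180,255,255))
    k[:, :300]=0; k[:,400:]=0;k[:225]=0;k[300:]=0
    ys,xs=np.nonzero(k);v=cv2.fitLine(np.c_[xs,ys].astype(np.float32),cv2.DIST_HUBER,0,.01,.01).ravel()
    # black hole centre
    d=cv2.inRange(im,(0,0,0),(70,70,70));d[:240]=0;d[345:]=0;d[:,:240]=0;d[:,350:]=0
    yy,xx=np.nonzero(d);c=np.array([xx.mean(),yy.mean()]);top=np.array([xs.mean(),ys.mean()])
    print(f,len(xs),c,top,np.degrees(np.arctan2(*(top-c)[::-1])))
E
```

```text
w15 539 [294.22216662 291.47060295] [345.84972171 255.55473098] -34.825275194284124
w16 513 [293.42064206 292.66426643] [345.10721248 256.04483431] -35.31720052606713
w17 515 [293.27521424 293.15095583] [344.31067961 254.73786408] -36.96784268569353
```

The mark slipped about 1.6° in the grip at the stop, so tool yaw 38.7° corresponds to the cap's zero. Backing off a quarter turn, to yaw 128.7°.

Request:
play_rows(
  motion=[
    {"dx": 0,"dy": 0,"dz": -0.05,"ax": 0,"ay": 0,"az": -0.06,"jaw": 0.2},
    {"dx": 0,"dy": 0,"dz": -0.1,"ax": 0,"ay": 0,"az": -0.12,"jaw": 0.2},
    {"dx": 0,"dy": 0,"dz": -0.1,"ax": 0,"ay": 0,"az": -0.12,"jaw": 0.2},
    {"dx": 0,"dy": 0,"dz": -0.1,"ax": 0,"ay": 0,"az": -0.12,"jaw": 0.2},
    {"dx": 0,"dy": 0,"dz": -0.1,"ax": 0,"ay": 0,"az": -0.12,"jaw": 0.2},
    {"dx": 0,"dy": 0,"dz": -0.1,"ax": 0,"ay": 0,"az": -0.12,"jaw": 0.2},
    {"dx": 0,"dy": 0,"dz": -0.1,"ax": 0,"ay": 0,"az": -0.12,"jaw": 0.2},
    {"dx": 0,"dy": 0,"dz": -0.1,"ax": 0,"ay": 0,"az": -0.12,"jaw": 0.2},
    {"dx": 0,"dy": 0,"dz": -0.1,"ax": 0,"ay": 0,"az": -0.12,"jaw": 0.2},
    {"dx": 0,"dy": 0,"dz": -0.1,"ax": 0,"ay": 0,"az": -0.12,"jaw": 0.2},
  ],
)

```text
t: 19.1
position: [509.4, 235.2, 81.3]
orientation: [0.0, 0.615, 0.789, 0.0]
contact_force: [-2.6, 0.4, 9.2]
finger_gap: 34.7
```

Request:
play_rows(
  motion=[
    {"dx": 0,"dy": 0,"dz": -0.1,"ax": 0,"ay": 0,"az": -0.12,"jaw": 0.2},
    {"dx": 0,"dy": 0,"dz": -0.1,"ax": 0,"ay": 0,"az": -0.12,"jaw": 0.2},
    {"dx": 0,"dy": 0,"dz": -0.1,"ax": 0,"ay": 0,"az": -0.12,"jaw": 0.2},
    {"dx": 0,"dy": 0,"dz": -0.06,"ax": 0,"ay": 0,"az": -0.075,"jaw": 0.2},
    {"dx": 0,"dy": 0,"dz": 0,"ax": 0,"ay": 0,"az": 0,"jaw": 0.2},
    {"dx": 0,"dy": 0,"dz": 0,"ax": 0,"ay": 0,"az": 0,"jaw": 0.2},
  ],
)

```text
t: 19.6
position: [509.9, 235.4, 81.6]
orientation: [0.0, 0.432, 0.902, 0.001]
contact_force: [-1.6, -0.1, 8.0]
finger_gap: 34.5
```

```bash
python3 - <<'E'
from h import *
s,R=st()
w=camera("wrist");im=cv2.resize(w[150:400,170:470],(600,500));b=camera("scene")
cv2.imwrite("pics/w18.png",im);cv2.imwrite("pics/s18.png",cv2.resize(b[185:285,375:475],(600,600),interpolation=2));cv2.imwrite("pics/s18full.png",b)
h=cv2.cvtColor(im,cv2.COLOR_BGR2HSV)
k=cv2.inRange(h,(0,140,100),(8,255,255))|cv2.inRange(h,(172,140,100),(180,255,255))
k[:, :300]=0; k[:,400:]=0;k[:225]=0;k[300:]=0
ys,xs=np.nonzero(k)
d=cv2.inRange(im,(0,0,0),(70,70,70));d[:240]=0;d[345:]=0;d[:,:240]=0;d[:,350:]=0
yy,xx=np.nonzero(d);c=np.array([xx.mean(),yy.mean()]);top=np.array([xs.mean(),ys.mean()])
print(len(xs),c,top,np.degrees(np.arctan2(*(top-c)[::-1])))
E
```

```text
t 19.6 p [509.9 235.4  81.6] yaw(toolx) 128.76 z [ 0.001  0.001 -1.   ] F [-1.6 -0.1  8. ] T [0.022 0.338 0.095] gap 34.5 q [-0.051  0.745 -0.689  1.86   0.661  0.779 -0.424]
517 [295.71450335 296.04844607] [345.6131528  255.61121857] -39.02086637685213
```

View pics/w18.png

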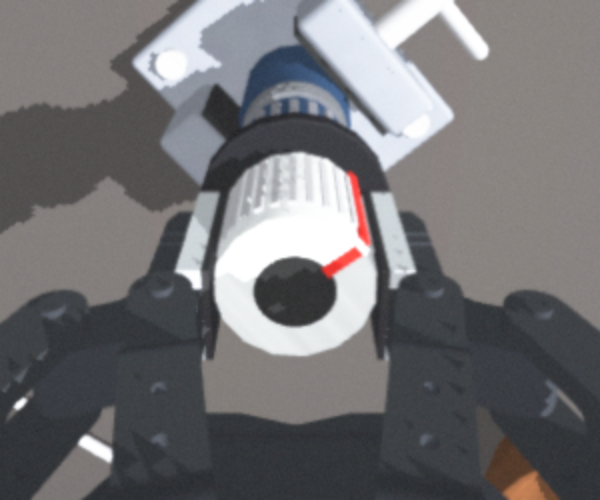

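View pics/s18full.png

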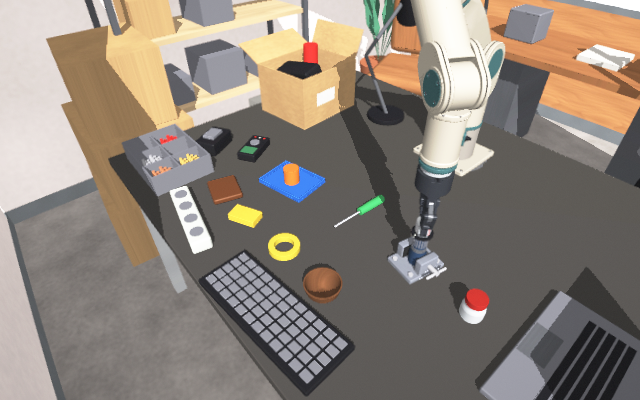

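The scene view shows the cover standing in the tray and everything else in place. Measured about a fixed centre, the red mark is back where it was in the grip before the stop (−35.3°), so the 1.4° shift at the stop was elastic. The cap is therefore at about 88.7°. I'll add 0.02 rad and settle.

Request:
play_rows(
  motion=[
    {"dx": 0,"dy": 0,"dz": 0,"ax": 0,"ay": 0,"az": -0.02,"jaw": 0.2},
    {"dx": 0,"dy": 0,"dz": 0,"ax": 0,"ay": 0,"az": 0,"jaw": 0.2},
    {"dx": 0,"dy": 0,"dz": 0,"ax": 0,"ay": 0,"az": 0,"jaw": 0.2},
    {"dx": 0,"dy": 0,"dz": 0,"ax": 0,"ay": 0,"az": 0,"jaw": 0.2},
    {"dx": 0,"dy": 0,"dz": 0,"ax": 0,"ay": 0,"az": 0,"jaw": 0.2},
    {"dx": 0,"dy": 0,"dz": 0,"ax": 0,"ay": 0,"az": 0,"jaw": 0.2},
  ],
)

```text
t: 20.2
position: [510.0, 235.4, 81.7]
orientation: [0.0, 0.423, 0.906, 0.001]
contact_force: [-1.5, -0.3, 8.8]
finger_gap: 34.3
```

```bash
python3 - <<'E'
from h import *
s,R=st();print(np.abs(s["qvel"]).max())
w=camera("wrist");im=cv2.resize(w[150:400,170:470],(600,500))
h=cv2.cvtColor(im,cv2.COLOR_BGR2HSV)
k=cv2.inRange(h,(0,140,100),(8,255,255))|cv2.inRange(h,(172,140,100),(180,255,255))
k[:, :300]=0; k[:,400:]=0;k[:225]=0;k[300:]=0
ys,xs=np.nonzero(k);print(xs.mean(),ys.mean(),np.degrees(np.arctan2(ys.mean()-292,xs.mean()-294.3)))
# absolute: red outer end on top plane z=115+34+1.25
m=camera_model("wrist");pts=np.array([onz(m,((x+.5)/2-.5+170,(y+.5)/2-.5+150),150.25)[:2] for x,y in zip(xs,ys)])
q=pts.mean(0)-[509.6,235.0];print("red abs",np.degrees(np.arctan2(q[1],q[0])),np.hypot(*q))
for f,yaw in():pass
b=camera("scene");t=camera("top");cv2.imwrite("pics/s19.png",cv2.resize(b[140:220,250:330],(400,400),interpolation=2))
E
```

```text
t 20.2 p [510.  235.4  81.7] yaw(toolx) 129.9 z [ 0.001  0.001 -1.   ] F [-1.5 -0.3  8.8] T [0.054 0.32  0.001] gap 34.3 q [-0.049  0.747 -0.694  1.86   0.665  0.781 -0.408]
0.0019619151932150107
345.607421875 255.6015625 -35.35259704833018
red abs 75.73175444611036 12.928745695311008
```

View pics/s19.png

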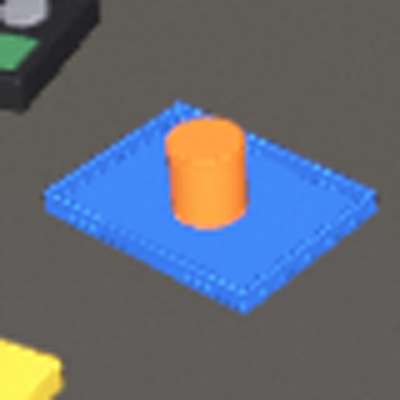

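The red mark's absolute direction is 75.7°, against an expected −14.5° + 90° = 75.5°. The cover stands flat in the tray and the arm is still, so I'm handing in.

```bash
python3 - <<'E'
from cell import manip
print(manip.finish_job())
E
```

```text
the job is handed in; nothing more can be done
None
```

I lifted the dust cover off and set it mouth down near the centre of the tray. I then screwed the tail cap down to its stop in one grasp, backed it off a quarter turn, and handed in at t ≈ 20 s with the cap still gripped.

**Last checks**
- **Stop:** the torque about the tool axis jumped from about 0 to 0.96 N m just as the red and white marks met.
- **Quarter turn:** the tool sits about 90° back from the stop, to within about 1°. The red mark points to 75.7°, against an expected 75.5°.
- **Hold:** the grip reads 34.3 mm and the arm was still.
- **Cover and desk:** the cover stands upright in the tray. The bystanders looked unmoved in the scene view just before the end; I judged this by eye and did not measure it.

**What disagreed**
- **Fingertip position:** the real fingertips were about 38–40 mm short of the reported TCP. My first attempt to grip the cover therefore closed on top of it and pressed with about 12 N. I saw this in the pictures and force, raised off, and corrected the height.
- **Grip opening:** it reads 1–3 mm below the true size (about 47.5 for the 50 mm cover, 34.5 for the 36 mm cap).
- **Movement in the fingers:** at the stop the cap shifted about 1.4° in the grip and came back when the torque was released. I added 0.02 rad of back-off for that.

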